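Clamp a culture dish with the inner of two concentric knobs

ROBOT

A 6-joint arm with a two-finger parallel gripper is mounted at the origin on a cart in front of the work surface, level with it; the furniture and walls round the work are solid. World frame = base frame: x ahead of the robot, y to its left, z up, the work surface at z = 0. Lengths are in m, angles in rad, forces in N, time in s.
With the tool pointing down it reaches from about 0.3 to 0.775 m from the base axis. Payload 14.6 kg.
Tool frame: the origin (TCP) lies at the very end of the fingers, on their centre line; the grasp point (between the pads) lies ctrl.grasp_offset behind it (ctrl.grasp_offset is the distance from the TCP to the grasp point, in m); z points along the fingers, y is the direction in which the jaws open and shut (so a half turn about z gives the same grasp; the last joint's range is limited). The gripper opens to 94 mm and grips with 3 to 60 N. Pads are 16 mm wide; open, the fingers measure 119 mm over their backs; the gripper's body (75 mm by 177 mm) begins 78 mm behind the grasp point.
Start: joints at [-1.227, 0.3, 1.521, -0, 1.321, -0.067], TCP at [0.22, -0.504, 0.205] pointing down, gripper open.
Joint ranges: [-3.03, 3.03], [-0.79, 2.21], [0.23, 2.52], [-1.04, 4.18], [0, 3.07], [-2.55, 2.55]. Speed limits (rad/s): [2.22, 2.22, 2.57, 3.14, 3.14, 3.14].

INTERFACE

Orientations are given as [roll, pitch, yaw] about the fixed x, y, z axes, in that order (R = Rz(yaw) Ry(pitch) Rx(roll)).
In Python, from station import ctrl gives the robot as it stands. The module is installed in compiled form; this text tells all that it offers.
- The arm moves only by the tool carry_out, never from a script. Its argument "deltas" is a list of rows, each an object of numbers: "x", "y", "z": the shift along the tool's x, y, z in units of 0.02 m (1.0 is 0.02 m); "wx", "wy", "wz": the turn, a rotation vector about the tool's x, y, z in units of 0.08 rad (1.0 is 0.08 rad); "jaw": the opening in per cent of the stroke, from 0 (shut) to 100 (fully open). A call has 1 to 12 rows; each row shifts and turns the commanded pose from where the row before left it, along the tool's axes as they then stand; what a row does not reach is not made up. A row lasts 1/12 s, in which the tool goes at most 41.7 mm and 7.16 degrees, less where a joint would pass 70% of its speed; a pose out of reach is approached as far as the arm can. A call with a number of a shift or a turn outside -1 to 1 is refused whole. A call with a gripper value outside its range is refused whole. The fingers move at their own pace and stop on an object; "squeeze" is the grip in N (left out, the last holds). Time passes only in rows, so rows that do not move let the fingers close. It gives the time, the measured TCP pose, the force and the opening at its end, in the units of the state.
- ctrl.get_obs(): the state, without advancing time (a new reading comes with each control period).
- ctrl.camera(name): name is "scene" or "top" or "wrist"; returns the picture (400x640x3 uint8, blue, green, red); there is no depth.
- ctrl.camera_params(name): a dict with "mtx" (3x3 intrinsics, pixels), "origin" and "attitude" of the camera in the world. Camera axes: x right, y down, z forward; pixel columns grow to the right and rows downward; lengths in m; the calibration is good to about 2 mm. A picture is of the moment at which its call begins: read the wrist's pose just before it. camera_params takes no time and is no camera call; for the wrist camera it gives the pose at the moment of the call.
- ctrl.hand_in(): hands the job in, once; it reports no verdict.
Trained networks look in the newest picture that a camera, given by its name, has taken for a name from the list of things; names that differ only in an ending like _2 or _b are one class to them, and where a whole thing is asked for, a point or a joint stands for the part that bears it (a point fixed in the world has none). Each returns a list of dicts, best first, with "conf" (0 to 1); they miss things now and then, are a little off and sometimes report something else, mostly with a low value. They report only what shows in the picture. A call takes as long as a camera call.
- ctrl.boxes_of(camera, label): "rect" ([left, top, right, bottom] in pixels, round what is visible of it).
- ctrl.mark_of(camera, label): "position" ([row, column] in pixels: a listed point, or the origin of a listed thing).
The state is a dict: "time_s": time; "qpos": joint angles; "joint_vel": joint speeds; "tau": joint torques, N m; "ee_pos": TCP position; "eef_rot": TCP orientation; "force": force on the tool from outside, world axes, zero at the start; "moment": the same for the moment, N m; "grip_width": finger opening in m.
Only numpy, scipy, OpenCV 4.12 (cv2) and the standard library are available. Lean on these libraries where they do the work, as an engineer would, in place of code of your own. Each camera call takes 0.05 s, during which the arm holds its last target.

TASK

Push the culture dish that lies between the guides of the clamping stand gently back until it sits against the stop bar under the raised clamp foot. Then turn only the inner knob clockwise until the sprung pad bears on the dish with a light load of about 8 N (4 to 12 N will do, more could crack it), and let go. The ring knob around it has already been set and must stay where it is; do not disturb the spare dish and the bottle beside the stand.

Things in the scene. Friction and masses are not known exactly. Their poses are not given: they have to be found in the camera images.
- stand: Fixed stand: white base 175 x 245 mm, grey control head (120 x 90 mm, top 44 mm up) at its right, dish stage at its left. Origin on the bench under its middle; x to its back, y to its left, z up. Stage top 14 mm up. A post at the back carries the clamp arm and foot, which reach forward over the stage to x = -4 mm, 32 to 77 mm above the bench. Nothing on the stand is higher than 87 mm
- home (a point): Point on the stage where the middle of the dish must come, carried by the stop bar: x +7 to +13, y +60, z 14 mm in the stand's frame, same axes. The lane to it runs along x, open at the front (-x), between two guides 8 mm high and 96 mm apart; at its back is the stop bar, 12 mm high, its front face 46.5 mm behind this point
- dish: Loose closed culture dish in the lane, a pale flat disc 93 mm across and 15 mm high, 60 g, 11 to 33 mm in front of home. Origin at the centre of its underside, z up
- knob_grip (a point): Centre of the inner knob's grip bar, on the common vertical axis of both knobs. The bar is 34 mm long (this point's x), 12 mm wide (y) and 25 mm high, 12.5 mm above and below this point. The top face of the outer knob lies 16.5 mm below this point. The point turns with the inner knob
- knob_inner (a joint): Angle of the inner knob, rad, grows clockwise seen from above, -0.1 to 2.8. It turns against a steady friction of 0.15 N m and stays where it is left for loads up to 12 N. One rad clockwise lowers the clamp foot by 12 mm; once the pad bears on the dish, each rad adds 42 N of load, and each N of load adds 0.012 N m to the turning torque
- ring_mark (a point): White index mark on top of the outer knob, 25 mm from its axis. The outer knob is a knurled ring 56 mm across and 14 mm high, directly under the bar of the inner one. It sets where the stop bar stands (4.5 mm per rad) and is held by friction of 0.12 N m only: a finger that rubs on it turns it, and so does a dish pushed against the stop bar with more than 27 N
- foot: Clamp foot above home: upright steel quill 16 mm across, 26 mm long, origin on its axis. From it hangs a screwed-in stem with a sprung pad 28 mm across (3.5 N per mm). The free pad's underside is 19 to 27 mm below this origin: how far differs each time and is not measured. From the start the inner knob turns 0.3 to 1.2 rad before the pad meets the dish
- spare_dish: Loose bystander: a second flat dish, 93 mm across, 15 mm high, on the bench to the left of the stand; origin at the centre of its underside
- bottle: Loose bystander: white round bottle 47 mm across, 100 mm high, on the bench to the right of the stand; origin at the centre of its underside

How it is judged:
On the way:
1. the dish sits at home against the stop, not yet clamped (horizontal distance between dish and home below 0.003 m and contact force between dish and foot below 1 N), for 0.2 s.
At the end, for the whole second after the job is handed in: The dish lies flat at home against the stop (middle within 3 mm of home), the clamp pad bears on it with 4 to 12 N, and the outer knob stands where it stood (its mark within 2 mm) (horizontal distance between dish and home below 0.003 m and angle between dish's own z axis and vertical below 0.03 rad and contact force between dish and foot between 4 and 12 N and distance of ring_mark from where it was at the start of the episode below 0.002 m and linear speed of dish below 0.005 m/s); the robot touches nothing.
It fails at once if the outer knob was turned (its mark moved more than 2 mm) (distance of ring_mark from where it was at the start of the episode above 0.002 m).
It fails at once if the dish was overloaded by the clamp (more than 18 N) (contact force between dish and foot above 18 N).
It fails at once if the spare dish was disturbed (more than 15 mm) (distance of spare_dish from where it was at the start of the episode above 0.015 m).
It fails at once if the bottle was disturbed (more than 15 mm) (distance of bottle from where it was at the start of the episode above 0.015 m).
It also fails if it takes over 64 s, if anything falls off the work surface, if the arm or the gripper's body presses on something with over 40 N, if the wrist force passes 120 N, or if a joint passes its speed limit or range.

## Working session

There is one attempt and no reset: what is moved stays moved. The work goes in short steps, Python scripts to look and compute and a tool call to move; the robot and the scene stay as the last step left them, time stands still between calls to the robot, and variables do not carry over. Pictures are saved under pics/ and viewed, and the job is handed in when it is done.

Besides the shell and the picture viewer there is one more tool, called after "Request:" as a command line: name --argument value ..., lists and objects as JSON in quotes. carry_out: Moves the arm, as the interface text tells. Its arguments: {"type":"object","properties":{"deltas":{"type":"array"},"squeeze":{"type":"number"}},"required":["deltas"]}

```bash
mkdir -p pics
cat > h.py <<'E'
import numpy as np, cv2
from station import ctrl
def snap(cam,name):
    im=np.array(ctrl.camera(cam)); cv2.imwrite(f'pics/{name}.png',im); return im
def ray(cam,rc,p=None):
    p=p or ctrl.camera_params(cam)
    K=np.array(p['mtx']);o=np.array(p['origin']);A=np.array(p['attitude'])
    if A.shape!=(3,3):
        from scipy.spatial.transform import Rotation as R
        A=R.from_euler('xyz',A).as_matrix()
    d=A@np.linalg.inv(K)@np.array([rc[1],rc[0],1.]); return o,d
def at(cam,rc,z,p=None):
    o,d=ray(cam,rc,p); return o+d*(z-o[2])/d[2]
def proj(cam,X,p=None):
    p=p or ctrl.camera_params(cam)
    K=np.array(p['mtx']);o=np.array(p['origin']);A=np.array(p['attitude'])
    if A.shape!=(3,3):
        from scipy.spatial.transform import Rotation as R
        A=R.from_euler('xyz',A).as_matrix()
    c=K@(A.T@(np.array(X)-o)); return c[1]/c[2],c[0]/c[2]
E
python3 - <<'E'
from h import *
print(ctrl.get_obs(), ctrl.grasp_offset)
for c in ['scene','top','wrist']:
    print(c,ctrl.camera_params(c)); snap(c,c+'0')
for c in ['scene','top']:
    for l in ['stand','home','dish','knob_grip','ring_mark','foot','spare_dish','bottle']:
        print(c,l,ctrl.mark_of(c,l)[:3])
E
```

```text
{'time_s': 0.0, 'qpos': array([-1.22658035e+00,  3.00452709e-01,  1.52158701e+00,  2.76343980e-05,
        1.32073862e+00, -6.66099486e-02]), 'joint_vel': array([-0.00082273,  0.00013716, -0.00021597, -0.00018069,  0.00041568,
       -0.00019439]), 'tau': array([ 2.42406713e-03, -5.31804657e+01, -3.52726829e+01,  7.08469399e-02,
        2.44584493e-02, -1.20917139e-04]), 'ee_pos': array([ 0.2195575 , -0.50397593,  0.20489392]), 'eef_rot': array([-3.14041138e+00, -1.05627525e-04,  4.10819005e-01]), 'force': array([-0.28863022, -0.3445615 , -0.63022055]), 'moment': array([0.01815597, 0.00800601, 0.02833555]), 'grip_width': 0.09409564843476778} 0.0188
scene {'mtx': array([[457.17143694,   0.        , 318.15304034],
       [  0.        , 457.17143694, 197.51395432],
       [  0.        ,   0.        ,   1.        ]]), 'origin': array([0.10525082, 0.52561321, 0.77774589]), 'attitude': array([-2.33449037,  0.01013643, -2.49008081])}
top {'mtx': array([[372.95219627,   0.        , 320.90957659],
       [  0.        , 372.95219627, 198.07423095],
       [  0.        ,   0.        ,   1.     
[... 657 characters left out ...]
82.0, 371.3], 'conf': 0.56}]
scene foot [{'position': [205.0, 333.7], 'conf': 0.51}]
scene spare_dish [{'position': [256.0, 297.4], 'conf': 0.57}, {'position': [222.5, 344.4], 'conf': 0.5}]
scene bottle [{'position': [161.6, 369.2], 'conf': 0.67}]
top stand [{'position': [215.4, 356.6], 'conf': 0.75}]
top home [{'position': [223.6, 330.0], 'conf': 0.73}]
top dish [{'position': [224.7, 330.1], 'conf': 0.68}]
top knob_grip [{'position': [214.3, 386.8], 'conf': 0.48}]
top ring_mark []
top foot [{'position': [218.7, 334.7], 'conf': 0.58}]
top spare_dish [{'position': [214.2, 281.5], 'conf': 0.75}]
top bottle [{'position': [187.9, 429.1], 'conf': 0.69}, {'position': [216.8, 280.1], 'conf': 0.23}]
```

Run:
```python
from h import *
a=cv2.imread('pics/top0.png')[130:300,240:480]; cv2.imwrite('pics/top0c.png',cv2.resize(a,None,fx=3.3,fy=3.3,interpolation=3))
a=cv2.imread('pics/scene0.png')[110:300,240:460]; cv2.imwrite('pics/scene0c.png',cv2.resize(a,None,fx=3.1,fy=3.1,interpolation=3))
for l,rc,z in [('stand',(215.4,356.6),0),('dish',(224.7,330.1),.014),('home',(223.6,330),.014),('knob',(214.3,386.8),.075),('foot',(218.7,334.7),.05),('spare',(214.2,281.5),0),('bottle',(187.9,429.1),0)]: print(l,at('top',rc,z))
for l,rc,z in [('stand',(208.7,352.5),0),('dish',(225.7,345.9),.014),('knob',(171.6,364.9),.075),('ring',(182,371.3),.058),('foot',(205,333.7),.05),('spare',(256,297.4),0),('bottle',(161.6,369.2),0)]: print(l,at('scene',rc,z))
```

```text
stand [ 0.5193184  -0.12657503  0.        ]
dish [ 0.49735138 -0.05956754  0.014     ]
home [ 0.50005133 -0.05937245  0.014     ]
knob [ 0.51927373 -0.18873548  0.075     ]
foot [ 0.51149247 -0.06976472  0.05      ]
spare [0.52552287 0.06098749 0.        ]
bottle [ 0.5851978  -0.31029759  0.        ]
stand [ 5.14617682e-01 -1.33921151e-01 -1.11022302e-16]
dish [ 0.48863127 -0.0681205   0.014     ]
knob [ 0.52118834 -0.18991972  0.075     ]
ring [ 0.49856312 -0.18461401  0.058     ]
foot [ 0.52898336 -0.0758663   0.05      ]
spare [ 5.28867987e-01  5.74331600e-02 -1.11022302e-16]
bottle [ 0.57886197 -0.30764246  0.        ]
```

View pics/wrist0.png

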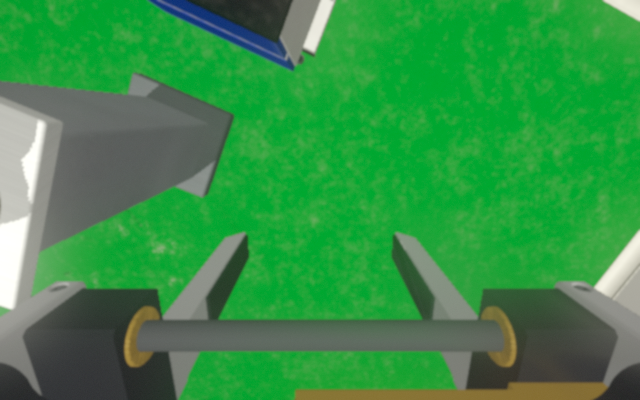

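View pics/top0c.png

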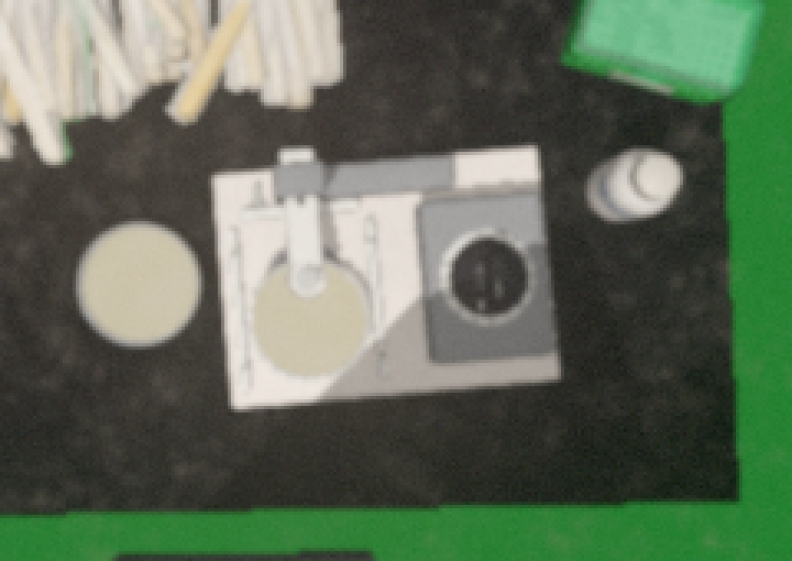

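View pics/scene0c.png

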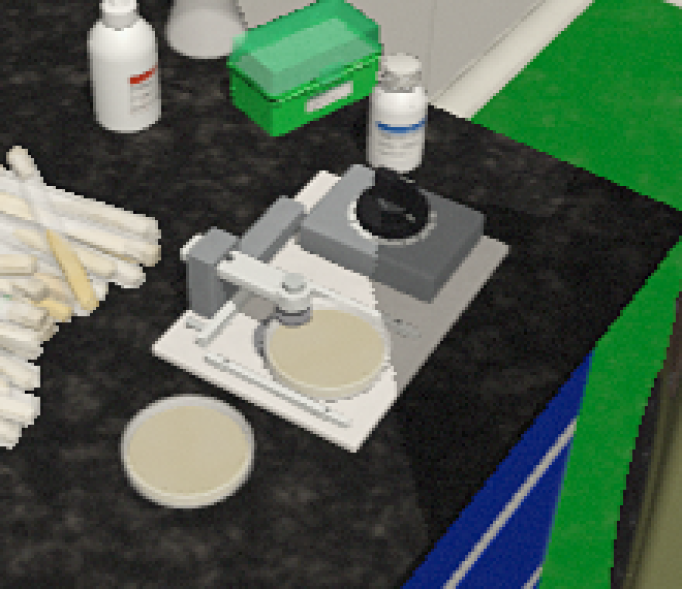

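View pics/top0.png

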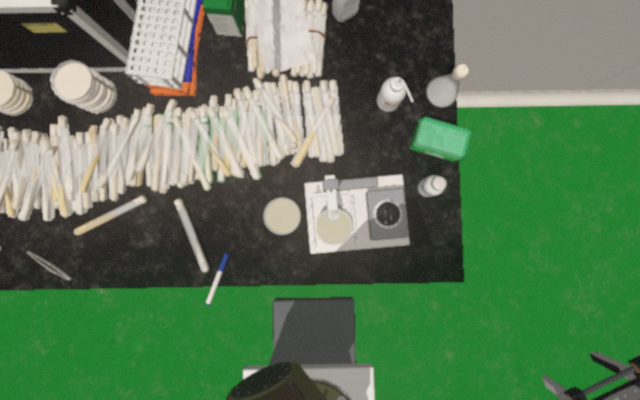

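View pics/scene0.png

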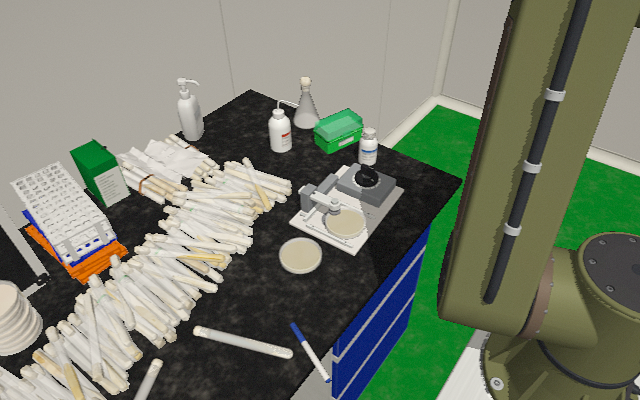

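Request:
carry_out --deltas '[{"x": 0.98,"y": -0.77,"z": -0.2,"jaw": 100},{"x": 0.98,"y": -0.77,"z": -0.2},{"x": 0.98,"y": -0.77,"z": -0.2},{"x": 0.98,"y": -0.77,"z": -0.2},{"x": 0.98,"y": -0.77,"z": -0.2},{"x": 0.98,"y": -0.77,"z": -0.2},{"x": 0.98,"y": -0.77,"z": -0.2},{"x": 0.98,"y": -0.77,"z": -0.2},{"x": 0.98,"y": -0.77,"z": -0.2},{"x": 0.98,"y": -0.77,"z": -0.2},{"x": 0.98,"y": -0.77,"z": -0.2},{"x": 0.98,"y": -0.77,"z": -0.2}]'

```text
invalid input
```

Request:
carry_out --deltas '[{"x": 0.98,"y": -0.77,"z": -0.02},{"x": 0.98,"y": -0.77},{"x": 0.98,"y": -0.77},{"x": 0.98,"y": -0.77},{"x": 0.98,"y": -0.77},{"wz": 0.9},{"wz": 0.9},{"wz": 0.9},{"wz": 0.9},{"wz": 0.6},{},{}]'

```text
invalid input
```

Run:
```python
from h import *
o=ctrl.get_obs();print(o['time_s'],o['ee_pos'],o['eef_rot'],o['force'],o['moment'])
p=ctrl.camera_params('wrist'); im=snap('wrist','w1'); cv2.imwrite('pics/w1c.png',cv2.resize(im[40:340,120:520],None,fx=2,fy=2,interpolation=3))
print(p['origin'])
for l,z in [('stand',0),('home',.014),('dish',.014),('knob_grip',.0745),('ring_mark',.058),('foot',.07),('spare_dish',0),('bottle',0)]:
    for m in ctrl.mark_of('wrist',l)[:2]: print(l,m,at('wrist',m['position'],z,p))
```

```text
0.95 [ 0.21962808 -0.50424649  0.20545014] [3.14158680e+00 1.63293669e-05 4.10782838e-01] [ 0.29453647 -0.97136305  0.35027628] [-0.00686725 -0.05511748  0.00811489]
[ 0.29513532 -0.47066768  0.38467236]
```

View pics/w1c.png

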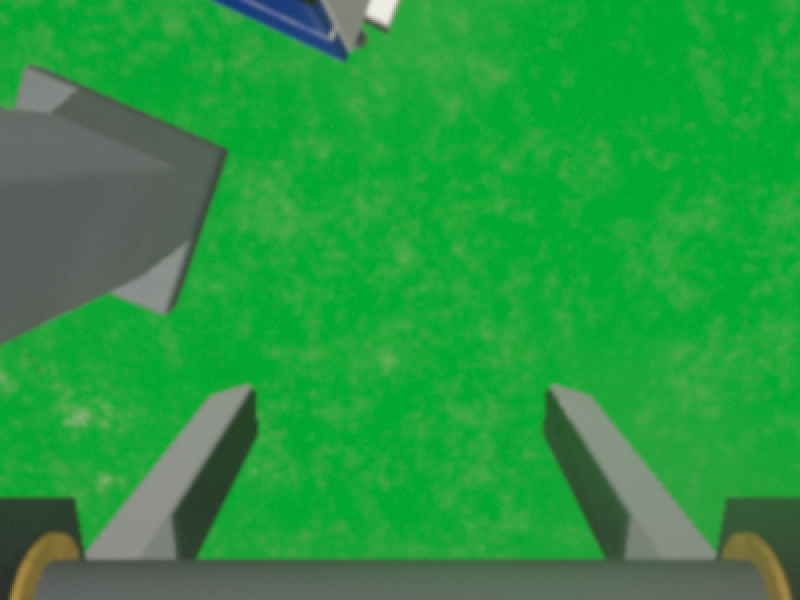

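Request:
carry_out --deltas '[{"x": 0.98,"y": -0.77,"z": -0.2,"wx": 0,"wy": 0,"wz": 0,"jaw": 100}]'

```text
time_s: 1.48
ee_pos: [0.2302, -0.4836, 0.2085]
eef_rot: [-3.141, 0.0, 0.409]
force: [-0.0, 0.4, -0.1]
grip_width: 0.0941
```

Request:
carry_out --deltas '[{"x": 0.98,"y": -0.77,"z": -0.2,"wx": 0,"wy": 0,"wz": 0,"jaw": 100},{"x": 0.98,"y": -0.77,"z": -0.2,"wx": 0,"wy": 0,"wz": 0,"jaw": 100},{"x": 0.98,"y": -0.77,"z": -0.2,"wx": 0,"wy": 0,"wz": 0,"jaw": 100},{"x": 0.98,"y": -0.77,"z": -0.2,"wx": 0,"wy": 0,"wz": 0,"jaw": 100},{"x": 0.98,"y": -0.77,"z": -0.2,"wx": 0,"wy": 0,"wz": 0,"jaw": 100},{"x": 0.98,"y": -0.77,"z": -0.2,"wx": 0,"wy": 0,"wz": 0,"jaw": 100},{"x": 0.98,"y": -0.77,"z": -0.2,"wx": 0,"wy": 0,"wz": 0,"jaw": 100},{"x": 0.98,"y": -0.77,"z": -0.2,"wx": 0,"wy": 0,"wz": 0,"jaw": 100},{"x": 0.98,"y": -0.77,"z": -0.2,"wx": 0,"wy": 0,"wz": 0,"jaw": 100},{"x": 0.98,"y": -0.77,"z": -0.2,"wx": 0,"wy": 0,"wz": 0,"jaw": 100},{"x": 0.98,"y": -0.77,"z": -0.2,"wx": 0,"wy": 0,"wz": 0,"jaw": 100},{"x": 0.98,"y": -0.77,"z": -0.2,"wx": 0,"wy": 0,"wz": 0,"jaw": 100}]'

```text
time_s: 2.48
ee_pos: [0.3737, -0.2178, 0.2578]
eef_rot: [3.141, -0.0, 0.411]
force: [0.1, 0.1, -0.8]
grip_width: 0.094
```

Request:
carry_out --deltas '[{"x": 0.98,"y": -0.77,"z": 0,"wx": 0,"wy": 0,"wz": 0,"jaw": 0},{"x": 0.98,"y": -0.77,"z": 0,"wx": 0,"wy": 0,"wz": 0,"jaw": 0},{"x": 0.98,"y": -0.77,"z": 0,"wx": 0,"wy": 0,"wz": 0,"jaw": 0},{"x": 0.98,"y": -0.77,"z": 0,"wx": 0,"wy": 0,"wz": 0,"jaw": 0},{"x": 0,"y": 0,"z": 0,"wx": 0,"wy": 0,"wz": 0.9,"jaw": 0},{"x": 0,"y": 0,"z": 0,"wx": 0,"wy": 0,"wz": 0.9,"jaw": 0},{"x": 0,"y": 0,"z": 0,"wx": 0,"wy": 0,"wz": 0.9,"jaw": 0},{"x": 0,"y": 0,"z": 0,"wx": 0,"wy": 0,"wz": 0.9,"jaw": 0},{"x": 0,"y": 0,"z": 0,"wx": 0,"wy": 0,"wz": 0.6,"jaw": 0},{"x": 0,"y": 0,"z": 0,"wx": 0,"wy": 0,"wz": 0,"jaw": 0}]'

```text
time_s: 3.32
ee_pos: [0.4206, -0.1311, 0.2575]
eef_rot: [3.142, -0.0, 0.073]
force: [0.7, 0.2, 0.7]
grip_width: 0.0305
```

Run:
```python
from h import *
o=ctrl.get_obs();print(o['time_s'],o['ee_pos'],o['eef_rot'],o['force'],o['moment'])
p=ctrl.camera_params('wrist'); im=snap('wrist','w2'); cv2.imwrite('pics/w2c.png',cv2.resize(im[40:340,120:520],None,fx=2,fy=2,interpolation=3))
print(p['origin'])
for l,z in [('stand',0),('home',.014),('dish',.014),('knob_grip',.0745),('ring_mark',.058),('foot',.07),('spare_dish',0),('bottle',0)]:
    for m in ctrl.mark_of('wrist',l)[:2]: print(l,m,at('wrist',m['position'],z,p))
```

```text
3.3167 [ 0.42055471 -0.13113431  0.25750434] [ 3.14155161e+00 -9.43006234e-05  7.25612399e-02] [0.70508707 0.18462913 0.70464874] [ 0.00727303 -0.00953174  0.06439217]
[ 0.50265713 -0.12438198  0.43674283]
stand {'position': [104.7, 320.1], 'conf': 0.96} [ 0.51582992 -0.12348832  0.        ]
dish {'position': [119.1, 278.8], 'conf': 0.64} [ 0.49261781 -0.06853784  0.014     ]
knob_grip {'position': [101.4, 381.2], 'conf': 0.67} [ 0.52231498 -0.19365875  0.0745    ]
ring_mark {'position': [121.4, 369.8], 'conf': 0.78} [ 0.49906644 -0.18589419  0.058     ]
foot {'position': [94.7, 271.4], 'conf': 0.73} [ 0.52062045 -0.06643974  0.07      ]
spare_dish {'position': [91.7, 189.1], 'conf': 0.82} [0.51970298 0.05792694 0.        ]
bottle {'position': [56.2, 462.5], 'conf': 0.77} [ 0.59112817 -0.30876459  0.        ]
```

View pics/w2c.png

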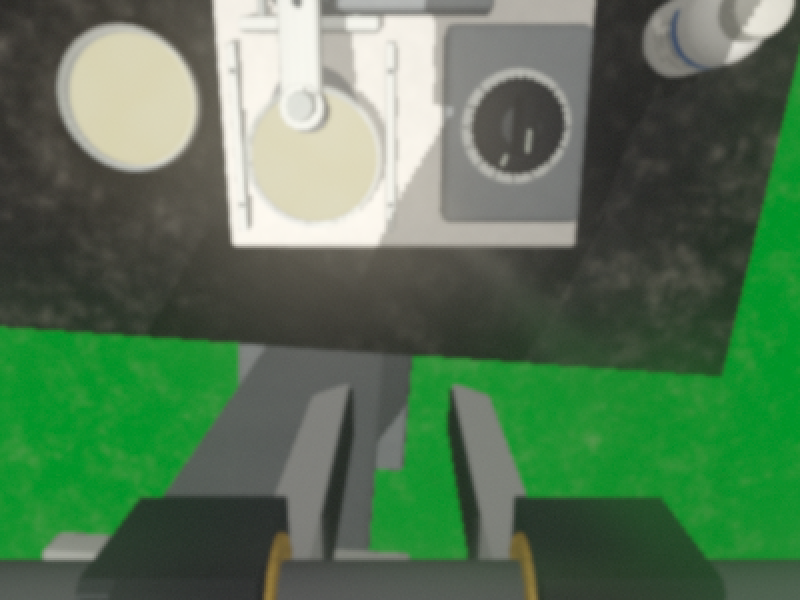

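Run:
```python
from h import *
im=cv2.imread('pics/w2.png')
cv2.imwrite('pics/w2k.png',cv2.resize(im[60:145,335:415],None,fx=7,fy=7,interpolation=3))
p={'mtx':ctrl.camera_params('wrist')['mtx'],'origin':ctrl.camera_params('wrist')['origin'],'attitude':ctrl.camera_params('wrist')['attitude']}
for z in(0,.01,.014):
    a=at('wrist',(162.8,236),z,p);b=at('wrist',(162.8,407.3),z,p);d=a-b
    L=np.linalg.norm(d);ps=np.arctan2(-d[0],d[1]);x=np.array([np.cos(ps),np.sin(ps)])
    print(z,L,ps,(a+b)[:2]/2+x*.0875)
# dish ellipse: rim cols 249..383 -> px, rows 80..222
l=at('wrist',(40+152/2,120+249/2),.029,p); r=at('wrist',(116,120+383/2),.029,p); f=at('wrist',(40+222/2,120+315/2),.027,p)
print('dish l r f',l,r,f,np.linalg.norm(l-r))
```

```text
0 0.2520631227367505 0.07549709950487506 [ 0.52212208 -0.12505341]
0.01 0.24629077568374763 0.07549709950487517 [ 0.52367448 -0.12488301]
0.014 0.24398183686254651 0.07549709950487503 [ 0.52429544 -0.12481485]
dish l r f [ 0.49331731 -0.02521912  0.029     ] [ 0.49995713 -0.11311087  0.029     ] [ 0.45063675 -0.06986211  0.027     ] 0.08814219985082132
```

View pics/w2k.png

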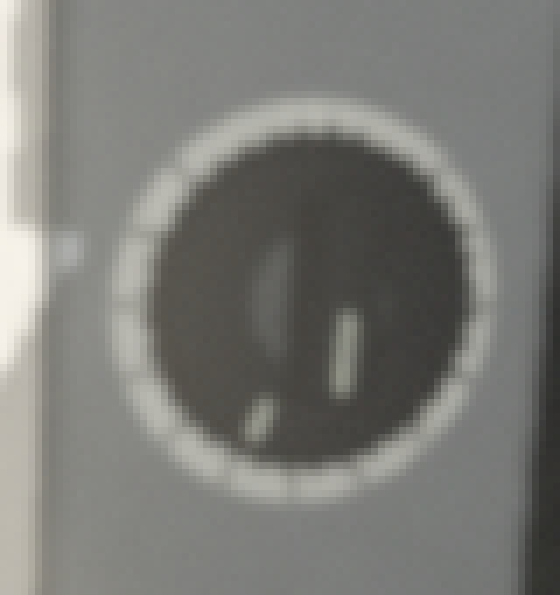

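Request:
carry_out --deltas '[{"x": 0.2,"y": -0.73,"z": 0.5,"wx": 0,"wy": 0,"wz": 0,"jaw": 0},{"x": 0.2,"y": -0.73,"z": 1,"wx": 0,"wy": 0,"wz": 0,"jaw": 0},{"x": 0.2,"y": -0.73,"z": 1,"wx": 0,"wy": 0,"wz": 0,"jaw": 0},{"x": 0.17,"y": -0.73,"z": 1,"wx": 0,"wy": 0,"wz": 0,"jaw": 0},{"x": 0,"y": 0,"z": 1,"wx": 0,"wy": 0,"wz": 0,"jaw": 0},{"x": 0,"y": 0,"z": 1,"wx": 0,"wy": 0,"wz": 0,"jaw": 0},{"x": 0,"y": 0,"z": 1,"wx": 0,"wy": 0,"wz": 0,"jaw": 0},{"x": 0,"y": 0,"z": 1,"wx": 0,"wy": 0,"wz": 0,"jaw": 0},{"x": 0,"y": 0,"z": 1,"wx": 0,"wy": 0,"wz": 0,"jaw": 0},{"x": 0,"y": 0,"z": 1,"wx": 0,"wy": 0,"wz": 0,"jaw": 0},{"x": 0,"y": 0,"z": 0.5,"wx": 0,"wy": 0,"wz": 0,"jaw": 0},{"x": 0,"y": 0,"z": 0,"wx": 0,"wy": 0,"wz": 0,"jaw": 0}]'

```text
time_s: 4.77
ee_pos: [0.4306, -0.0716, 0.0558]
eef_rot: [-3.141, 0.003, 0.075]
force: [-0.5, 0.7, -0.3]
grip_width: 0.0003
```

Run:
```python
from h import *
o=ctrl.get_obs();print(o['time_s'],o['ee_pos'],o['eef_rot'],o['force'],o['moment'],o['grip_width'])
im=snap('wrist','w3')
im=snap('scene','s3');cv2.imwrite('pics/s3c.png',cv2.resize(im[130:300,250:450],None,fx=3.5,fy=3.5,interpolation=3))
```

```text
4.7667 [ 0.43061332 -0.07155099  0.05583447] [-3.14057524e+00  3.09176666e-03  7.49442109e-02] [-0.48254551  0.6615373  -0.25782689] [ 0.01111491  0.03164034 -0.00536324] 0.00029059014496664987
```

View pics/w3.png

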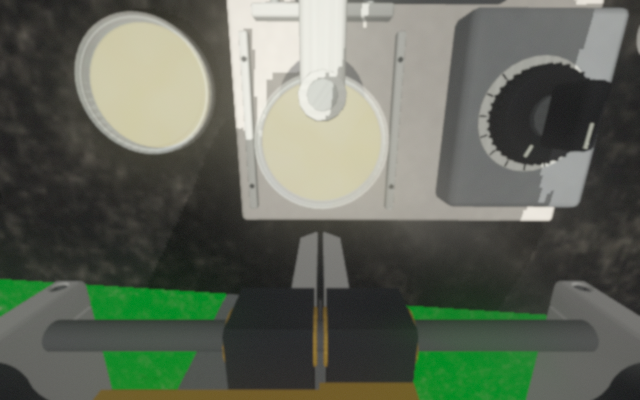

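View pics/s3c.png

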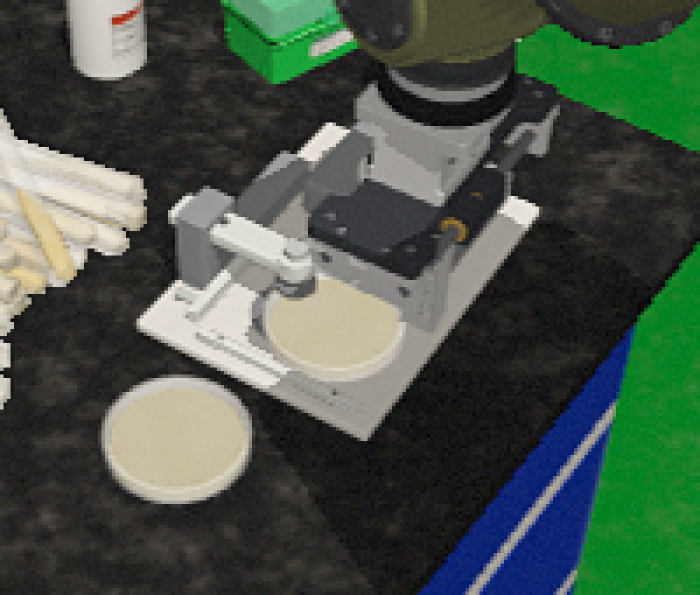

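Request:
carry_out --deltas '[{"x": 0,"y": 0,"z": 0.5,"wx": 0,"wy": 0,"wz": 0,"jaw": 0},{"x": 0,"y": 0,"z": 0.5,"wx": 0,"wy": 0,"wz": 0,"jaw": 0},{"x": 0,"y": 0,"z": 0.4,"wx": 0,"wy": 0,"wz": 0,"jaw": 0},{"x": 0,"y": 0,"z": 0.3,"wx": 0,"wy": 0,"wz": 0,"jaw": 0},{"x": 0,"y": 0,"z": 0,"wx": 0,"wy": 0,"wz": 0,"jaw": 0},{"x": 0,"y": 0,"z": 0,"wx": 0,"wy": 0,"wz": 0,"jaw": 0}]'

```text
time_s: 5.37
ee_pos: [0.4314, -0.0717, 0.0231]
eef_rot: [-3.141, 0.001, 0.075]
force: [-0.4, 0.1, 0.5]
grip_width: 0.0006
```

Request:
carry_out --deltas '[{"x": 0.2,"y": 0,"z": 0.1,"wx": 0,"wy": 0,"wz": 0,"jaw": 0},{"x": 0.2,"y": 0,"z": 0,"wx": 0,"wy": 0,"wz": 0,"jaw": 0},{"x": 0.15,"y": 0,"z": 0,"wx": 0,"wy": 0,"wz": 0,"jaw": 0},{"x": 0.15,"y": 0,"z": 0,"wx": 0,"wy": 0,"wz": 0,"jaw": 0},{"x": 0.15,"y": 0,"z": 0,"wx": 0,"wy": 0,"wz": 0,"jaw": 0},{"x": 0.15,"y": 0,"z": 0,"wx": 0,"wy": 0,"wz": 0,"jaw": 0},{"x": 0.15,"y": 0,"z": 0,"wx": 0,"wy": 0,"wz": 0,"jaw": 0},{"x": 0.15,"y": 0,"z": 0,"wx": 0,"wy": 0,"wz": 0,"jaw": 0},{"x": 0.15,"y": 0,"z": 0,"wx": 0,"wy": 0,"wz": 0,"jaw": 0},{"x": 0.15,"y": 0,"z": 0,"wx": 0,"wy": 0,"wz": 0,"jaw": 0},{"x": 0,"y": 0,"z": 0,"wx": 0,"wy": 0,"wz": 0,"jaw": 0}]'

```text
time_s: 6.28
ee_pos: [0.464, -0.0693, 0.0215]
eef_rot: [3.141, -0.0, 0.075]
force: [-0.5, 0.2, -0.8]
grip_width: 0.0003
```

Run:
```python
from h import *
o=ctrl.get_obs();print(o['time_s'],o['ee_pos'],o['force'])
im=snap('wrist','w4');cv2.imwrite('pics/w4c.png',cv2.resize(im[0:270,200:460],None,fx=2.2,fy=2.2,interpolation=3))
```

```text
6.2833 [ 0.46402331 -0.06934942  0.02147871] [-0.50187207  0.17333134 -0.75641253]
```

View pics/w4c.png

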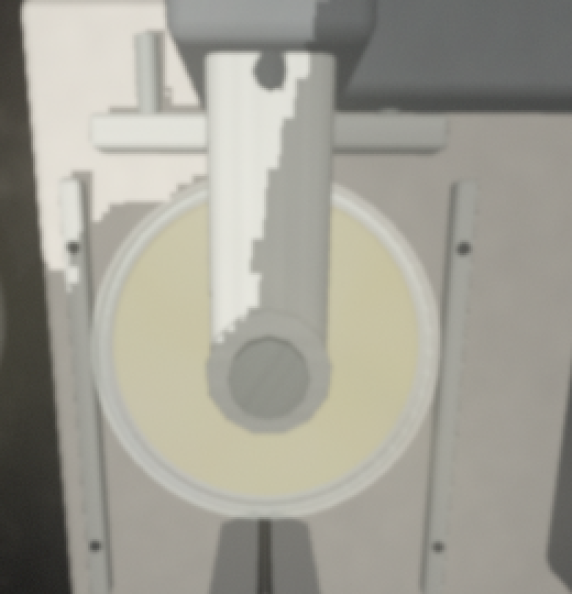

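Request:
carry_out --deltas '[{"x": 0.07,"y": 0,"z": 0,"wx": 0,"wy": 0,"wz": 0,"jaw": 0},{"x": 0.07,"y": 0,"z": 0,"wx": 0,"wy": 0,"wz": 0,"jaw": 0},{"x": 0.06,"y": 0,"z": 0,"wx": 0,"wy": 0,"wz": 0,"jaw": 0},{"x": 0.05,"y": 0,"z": 0,"wx": 0,"wy": 0,"wz": 0,"jaw": 0}]'

```text
time_s: 6.67
ee_pos: [0.4686, -0.069, 0.0215]
eef_rot: [-3.142, -0.0, 0.075]
force: [-0.6, -0.5, -0.0]
grip_width: 0.0004
```

Request:
carry_out --deltas '[{"x": 0.05,"y": 0,"z": 0,"wx": 0,"wy": 0,"wz": 0,"jaw": 0}]'

```text
time_s: 6.75
ee_pos: [0.4693, -0.0689, 0.0214]
eef_rot: [-3.142, 0.001, 0.075]
force: [-6.7, -0.2, 3.8]
grip_width: 0.0005
```

Run:
```python
from h import *
o=ctrl.get_obs();print(o['time_s'],o['ee_pos'],o['force'])
im=snap('wrist','w5');cv2.imwrite('pics/w5c.png',cv2.resize(im[0:270,200:460],None,fx=2.2,fy=2.2,interpolation=3))
```

```text
6.75 [ 0.469302   -0.06891228  0.02137809] [-6.66335206 -0.21442505  3.84245154]
```

View pics/w5c.png

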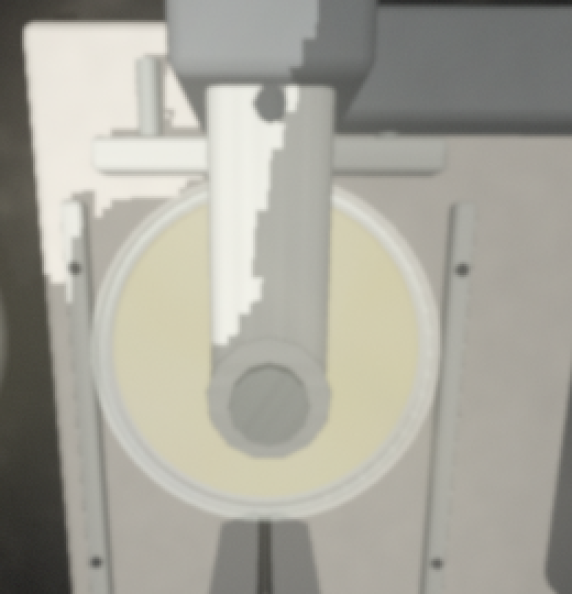

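Run:
```python
from h import *
o=ctrl.get_obs();print(o['time_s'],o['ee_pos'],o['force'])
p=ctrl.camera_params('wrist')
f=lambda c,r:(r/2.2,200+c/2.2)
R=np.array([[np.cos(.0755),np.sin(.0755)],[-np.sin(.0755),np.cos(.0755)]])
S=np.array([.523,-.125])
for n,c,r,z in [('barfrontBot L',150,176,.014),('barfrontTop L',150,168,.026),('barR',390,174,.014),('barRtop',390,168,.026),('dishF',267,520,.029),('dishFb',267,522,.026),('dishL',92,350,.029),('dishR',440,350,.029),('dish330',332,190,.029),('baseBL',25,24,.012),('guideLfront',62,205,.022),('guideR',455,205,.022),('foot',268,400,.077)]:
    X=at('wrist',f(c,r),z,p); print(n,X, R@(X[:2]-S))
```

```text
6.8 [ 0.46921464 -0.06890179  0.02136964] [-2.90072784 -1.06103285  2.02468517]
barfrontBot L [ 0.56829635 -0.03039207  0.014     ] [0.05230343 0.09092179]
barfrontTop L [ 0.56905663 -0.03237803  0.026     ] [0.05291174 0.08888414]
barR [ 0.57354742 -0.09370703  0.014     ] [0.0527638  0.02739112]
barRtop [ 0.5734977  -0.09148897  0.026     ] [0.05288153 0.02960661]
dishF [ 0.47893102 -0.06825916  0.029     ] [-0.03966357  0.05990325]
dishFb [ 0.47704202 -0.06841606  0.026     ] [-0.04155902  0.05988927]
dishL [ 0.52338551 -0.0188918   0.029     ] [0.00838797 0.10577684]
dishR [ 0.53022919 -0.10974482  0.029     ] [0.00835926 0.01466643]
dish330 [ 0.56709462 -0.07746667  0.029     ] [0.04755437 0.04407193]
baseBL [0.60182313 0.00233375 0.012     ] [0.08820314 0.12102551]
guideLfront [ 0.55895918 -0.00941638  0.022     ] [0.04457501 0.11254201]
guideR [ 0.56651385 -0.10991937  0.022     ] [0.04452739 0.01175549]
foot [ 0.5241443  -0.06479318  0.077     ] [0.00568233 0.05994899]
```

Request:
carry_out --deltas '[{"x": -0.1,"y": 0,"z": 0,"wx": 0,"wy": 0,"wz": 0,"jaw": 0},{"x": -0.4,"y": 0,"z": 0,"wx": 0,"wy": 0,"wz": 0,"jaw": 0},{"x": -0.5,"y": 0,"z": 0,"wx": 0,"wy": 0,"wz": 0,"jaw": 0},{"x": 0,"y": 0,"z": -0.7,"wx": 0,"wy": 0,"wz": 0,"jaw": 0},{"x": 0,"y": 0,"z": -0.8,"wx": 0,"wy": 0,"wz": 0,"jaw": 0},{"x": 0,"y": 0,"z": -0.8,"wx": 0,"wy": 0,"wz": 0,"jaw": 0},{"x": 0,"y": 0,"z": -0.8,"wx": 0,"wy": 0,"wz": 0,"jaw": 0},{"x": 0,"y": 0,"z": -0.8,"wx": 0,"wy": 0,"wz": 0,"jaw": 0},{"x": 0,"y": 0,"z": -0.8,"wx": 0,"wy": 0,"wz": 0,"jaw": 0},{"x": 0,"y": 0,"z": -0.8,"wx": 0,"wy": 0,"wz": 0,"jaw": 0},{"x": 0,"y": 0,"z": -0.8,"wx": 0,"wy": 0,"wz": 0,"jaw": 0},{"x": 0,"y": 0,"z": -0.6,"wx": 0,"wy": 0,"wz": 0,"jaw": 0}]'

```text
time_s: 7.8
ee_pos: [0.4492, -0.0705, 0.1607]
eef_rot: [3.141, -0.001, 0.075]
force: [-0.1, -0.5, -0.4]
grip_width: 0.0004
```

Request:
carry_out --deltas '[{"x": 0.26,"y": 0.8,"z": 0,"wx": 0,"wy": 0,"wz": 0,"jaw": 60},{"x": 0.26,"y": 0.8,"z": 0,"wx": 0,"wy": 0,"wz": 0,"jaw": 60},{"x": 0.26,"y": 0.8,"z": 0,"wx": 0,"wy": 0,"wz": 0,"jaw": 60},{"x": 0.26,"y": 0.8,"z": 0,"wx": 0,"wy": 0,"wz": 0,"jaw": 60},{"x": 0.26,"y": 0.8,"z": 0,"wx": 0,"wy": 0,"wz": 0,"jaw": 60},{"x": 0.26,"y": 0.8,"z": 0,"wx": 0,"wy": 0,"wz": 0,"jaw": 60},{"x": 0.26,"y": 0.8,"z": 0,"wx": 0,"wy": 0,"wz": 0,"jaw": 60},{"x": 0.26,"y": 0.8,"z": 0,"wx": 0,"wy": 0,"wz": 0,"jaw": 60},{"x": 0,"y": 0,"z": 0,"wx": 0,"wy": 0,"wz": 0,"jaw": 60},{"x": 0,"y": 0,"z": 0,"wx": 0,"wy": 0,"wz": 0,"jaw": 60}]'

```text
time_s: 8.63
ee_pos: [0.5, -0.1951, 0.1591]
eef_rot: [-3.141, 0.0, 0.074]
force: [-0.1, 0.2, -0.2]
grip_width: 0.0565
```

Run:
```python
from h import *
o=ctrl.get_obs();print(o['time_s'],o['ee_pos'],o['eef_rot'],o['force'],o['moment'])
p=ctrl.camera_params('wrist'); im=snap('wrist','w6')
for l,z in [('knob_grip',.0745),('ring_mark',.058)]:
    for m in ctrl.mark_of('wrist',l)[:2]: print(l,m,at('wrist',m['position'],z,p))
```

```text
8.6333 [ 0.50001701 -0.19507948  0.15905722] [-3.14123149e+00  4.31342202e-04  7.37652010e-02] [-0.14978278  0.19982889 -0.229121  ] [ 0.04188317  0.00649723 -0.00372065]
knob_grip {'position': [182.1, 320.2], 'conf': 0.72} [ 0.52355109 -0.1926784   0.0745    ]
ring_mark {'position': [203.8, 308.6], 'conf': 0.68} [ 0.49729359 -0.18320122  0.058     ]
```

View pics/w6.png

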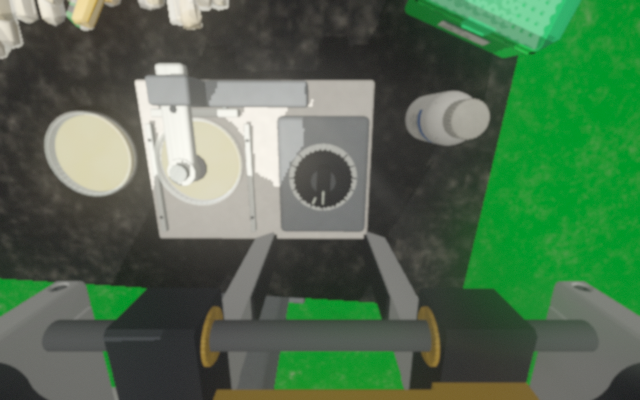

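Run:
```python
from h import *
im=cv2.imread('pics/w6.png')
c=im[130:225,275:370]; c=cv2.convertScaleAbs(c,alpha=1.8,beta=0)
cv2.imwrite('pics/w6k.png',cv2.resize(c,None,fx=6,fy=6,interpolation=3))
```

```text
(no output)
```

View pics/w6k.png

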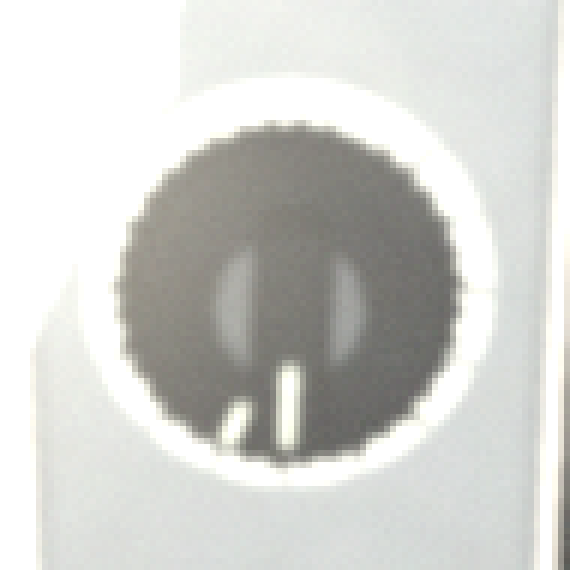

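Run:
```python
from h import *
p=ctrl.camera_params('wrist')
f=lambda c,r:(130+r/6,275+c/6)
a=at('wrist',f(290,365),.087,p);b=at('wrist',f(287.5,446),.087,p);print(a,b,np.linalg.norm(a-b),'yaw',np.arctan2((a-b)[1],(a-b)[0]))
for z in (.06,.087):
  l=at('wrist',f(256,305),z,p);r=at('wrist',f(333,305),z,p);print(l,r,np.linalg.norm(l-r),(l+r)/2)
# ring edges at z ~.058 (knurl dark 115..460 ; 122..462)
l=at('wrist',f(116,288),.055,p);r=at('wrist',f(460,288),.055,p);t=at('wrist',f(288,124),.058,p);bt=at('wrist',f(288,460),.058,p)
print('ring',(l+r)/2,np.linalg.norm(l-r),(t+bt)/2,np.linalg.norm(t-bt))
```

```text
[ 0.51887479 -0.19491109  0.087     ] [ 0.50659656 -0.19551106  0.087     ] 0.012292876834564667 yaw 0.04882589639680095
[ 0.52148271 -0.18955505  0.06      ] [ 0.52240949 -0.20178184  0.06      ] 0.012261870246176637 [ 0.5219461  -0.19566845  0.06      ]
[ 0.52737361 -0.1893353   0.087     ] [ 0.52821059 -0.20037755  0.087     ] 0.011073930700509183 [ 0.5277921  -0.19485642  0.087     ]
ring [ 0.52358096 -0.19454633  0.055     ] 0.05561124636699051 [ 0.52281449 -0.19458067  0.058     ] 0.05483124408771491
```

Request:
carry_out --deltas '[{"x": 0.6,"y": 0.03,"z": 0,"wx": 0,"wy": 0,"wz": 0.3,"jaw": 35},{"x": 0.55,"y": 0.03,"z": 0,"wx": 0,"wy": 0,"wz": 0,"jaw": 35},{"x": 0,"y": 0,"z": 0.6,"wx": 0,"wy": 0,"wz": 0,"jaw": 35},{"x": 0,"y": 0,"z": 0.6,"wx": 0,"wy": 0,"wz": 0,"jaw": 35},{"x": 0,"y": 0,"z": 0.6,"wx": 0,"wy": 0,"wz": 0,"jaw": 35},{"x": 0,"y": 0,"z": 0.6,"wx": 0,"wy": 0,"wz": 0,"jaw": 35},{"x": 0,"y": 0,"z": 0.4,"wx": 0,"wy": 0,"wz": 0,"jaw": 35},{"x": 0,"y": 0,"z": 0,"wx": 0,"wy": 0,"wz": 0,"jaw": 35}]'

```text
time_s: 9.45
ee_pos: [0.5226, -0.1943, 0.1013]
eef_rot: [-3.14, 0.003, 0.051]
force: [0.2, -0.5, -0.4]
grip_width: 0.0329
```

Run:
```python
from h import *
o=ctrl.get_obs();print(o['time_s'],o['ee_pos'],o['eef_rot'],o['force'],o['moment'],o['grip_width'])
im=snap('wrist','w7');cv2.imwrite('pics/w7c.png',cv2.resize(im[90:290,220:420],None,fx=3,fy=3,interpolation=3))
```

```text
9.45 [ 0.52258965 -0.19426624  0.10131085] [-3.14013699e+00  2.83350925e-03  5.07859992e-02] [ 0.16892822 -0.45773618 -0.35900465] [ 0.00794132  0.03187361 -0.007827  ] 0.0329039964629972
```

View pics/w7c.png

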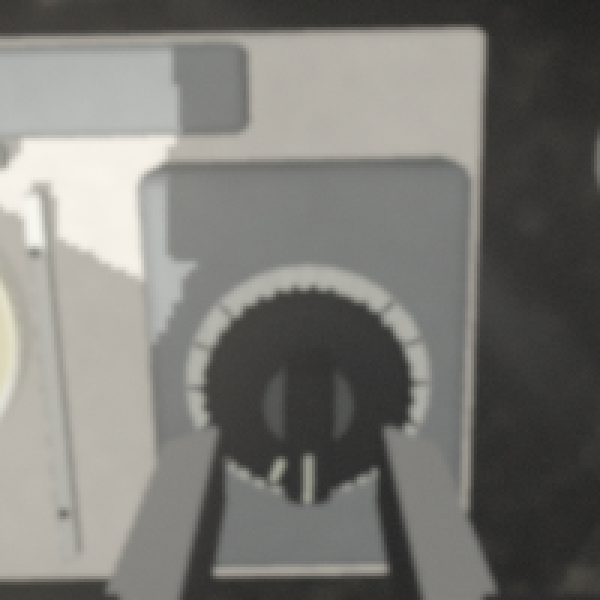

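Run:
```python
from h import *
p=ctrl.camera_params('wrist');o=ctrl.get_obs();t=o['ee_pos']
for z in (.058,.087,.101):
    r,c=proj('wrist',[t[0],t[1],z],p); print(z,(c-220)*3,(r-90)*3)
f=lambda c,r:(90+r/3,220+c/3)
print(at('wrist',f(308,395),.058,p),at('wrist',f(308,500),.087,p))
```

```text
0.058 303.0613493217984 395.66736117028256
0.087 303.3457859968915 438.50259928053754
0.101 303.5118950158138 463.51807724405455
[ 0.52336038 -0.19580508  0.058     ] [ 0.50723919 -0.19644891  0.087     ]
```

Request:
carry_out --deltas '[{"x": 0.05,"y": 0.07,"z": 0,"wx": 0,"wy": 0,"wz": 0,"jaw": 35},{"x": 0,"y": 0,"z": 0.45,"wx": 0,"wy": 0,"wz": 0,"jaw": 35},{"x": 0,"y": 0,"z": 0.45,"wx": 0,"wy": 0,"wz": 0,"jaw": 35},{"x": 0,"y": 0,"z": 0.45,"wx": 0,"wy": 0,"wz": 0,"jaw": 35},{"x": 0,"y": 0,"z": 0.35,"wx": 0,"wy": 0,"wz": 0,"jaw": 35},{"x": 0,"y": 0,"z": 0,"wx": 0,"wy": 0,"wz": 0,"jaw": 35},{"x": 0,"y": 0,"z": 0,"wx": 0,"wy": 0,"wz": 0,"jaw": 22},{"x": 0,"y": 0,"z": 0,"wx": 0,"wy": 0,"wz": 0,"jaw": 22}]'

```text
time_s: 10.17
ee_pos: [0.5248, -0.1961, 0.0697]
eef_rot: [3.141, -0.0, 0.051]
force: [-0.2, -0.9, 0.1]
grip_width: 0.0234
```

Run:
```python
from h import *
o=ctrl.get_obs();print(o['time_s'],o['ee_pos'],o['eef_rot'],o['force'],o['moment'],o['grip_width'])
im=snap('wrist','w8');cv2.imwrite('pics/w8c.png',cv2.convertScaleAbs(cv2.resize(im[120:290,230:410],None,fx=3.3,fy=3.3,interpolation=3),alpha=1.5))
```

```text
10.1667 [ 0.52480876 -0.19610406  0.06965115] [ 3.14146456e+00 -2.60475921e-04  5.08456563e-02] [-0.23562852 -0.88905291  0.11574788] [ 0.04352718  0.07458837 -0.02200054] 0.023428646163027173
```

View pics/w8c.png

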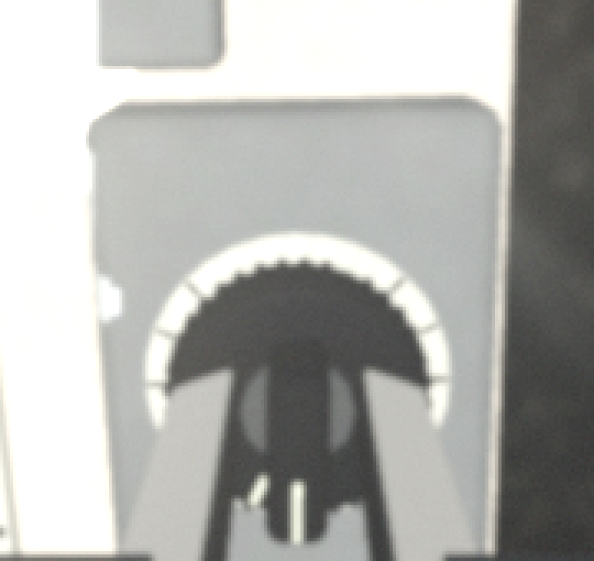

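Request:
carry_out --deltas '[{"x": 0,"y": 0,"z": 0.25,"wx": 0,"wy": 0,"wz": 0,"jaw": 22},{"x": 0,"y": 0,"z": 0,"wx": 0,"wy": 0,"wz": 0,"jaw": 22},{"x": 0,"y": 0,"z": 0,"wx": 0,"wy": 0,"wz": 0,"jaw": 5},{"x": 0,"y": 0,"z": 0,"wx": 0,"wy": 0,"wz": 0,"jaw": 5},{"x": 0,"y": 0,"z": 0,"wx": 0,"wy": 0,"wz": 0,"jaw": 5},{"x": 0,"y": 0,"z": 0,"wx": 0,"wy": 0,"wz": 0,"jaw": 5}]' --squeeze 25

```text
time_s: 10.72
ee_pos: [0.5247, -0.1961, 0.0645]
eef_rot: [3.142, -0.0, 0.051]
force: [0.6, -0.2, -1.1]
grip_width: 0.0121
```

```bash
cat > o.py <<'E'
from h import *
o=ctrl.get_obs();print(round(o['time_s'],2),o['ee_pos'].round(4),o['eef_rot'].round(4),o['force'].round(2),o['moment'].round(3),o['tau'].round(3)[5],o['qpos'].round(3)[5],o['grip_width'])
E
python3 o.py
```

```text
10.72 [ 0.5247 -0.1961  0.0645] [ 3.1416e+00 -1.0000e-04  5.0600e-02] [ 0.56 -0.25 -1.07] [-0.083 -0.02  -0.121] -0.125 1.097 0.012108390674433462
```

Request:
carry_out --deltas '[{"x": 0,"y": 0,"z": 0,"wx": 0,"wy": 0,"wz": 0.6,"jaw": 5},{"x": 0,"y": 0,"z": 0,"wx": 0,"wy": 0,"wz": 0.6,"jaw": 5}]' --squeeze 40

```text
time_s: 10.88
ee_pos: [0.5246, -0.1963, 0.0645]
eef_rot: [3.141, -0.0, -0.047]
force: [-0.7, -3.7, -2.7]
grip_width: 0.0117
```

```bash
python3 o.py
```

```text
10.88 [ 0.5246 -0.1963  0.0645] [ 3.1411 -0.     -0.0469] [-0.7  -3.65 -2.74] [-0.524  0.003  0.161] -1.278 1.195 0.011723495859451908
```

Request:
carry_out --deltas '[{"x": 0,"y": 0,"z": 0,"wx": 0,"wy": 0,"wz": 0.5,"jaw": 5},{"x": 0,"y": 0,"z": 0,"wx": 0,"wy": 0,"wz": 0.5,"jaw": 5}]'

```text
time_s: 11.05
ee_pos: [0.5246, -0.1965, 0.0645]
eef_rot: [3.141, -0.0, -0.127]
force: [-1.1, -4.8, -2.2]
grip_width: 0.0115
```

```bash
python3 o.py
```

```text
11.05 [ 0.5246 -0.1965  0.0645] [ 3.1407e+00 -1.0000e-04 -1.2690e-01] [-1.06 -4.79 -2.19] [-0.823  0.017  0.142] -0.805 1.275 0.011484127836294324
```

Request:
carry_out --deltas '[{"x": 0,"y": 0,"z": 0,"wx": 0,"wy": 0,"wz": 0.5,"jaw": 5}]'

```text
time_s: 11.13
ee_pos: [0.5246, -0.1966, 0.0645]
eef_rot: [3.141, -0.0, -0.167]
force: [-0.3, -4.8, -2.5]
grip_width: 0.0116
```

```bash
python3 o.py
```

```text
11.13 [ 0.5246 -0.1966  0.0645] [ 3.1405e+00 -3.0000e-04 -1.6690e-01] [-0.29 -4.82 -2.55] [-0.957  0.065  0.127] -0.837 1.315 0.011551605530588994
```

Request:
carry_out --deltas '[{"x": 0,"y": 0.03,"z": 0,"wx": 0,"wy": 0,"wz": 0.4,"jaw": 5}]'

```text
time_s: 11.22
ee_pos: [0.5246, -0.1968, 0.0645]
eef_rot: [3.141, -0.0, -0.199]
force: [0.1, 1.5, -0.7]
grip_width: 0.0116
```

```bash
python3 o.py
```

```text
11.22 [ 0.5246 -0.1968  0.0645] [ 3.1414e+00 -2.0000e-04 -1.9920e-01] [ 0.13  1.52 -0.71] [ 0.283 -0.194  0.174] -0.435 1.346 0.011642286347473706
```

Request:
carry_out --deltas '[{"x": 0,"y": 0,"z": 0,"wx": 0,"wy": 0,"wz": 0.4,"jaw": 5}]'

```text
time_s: 11.3
ee_pos: [0.5246, -0.1969, 0.0645]
eef_rot: [3.141, -0.0, -0.231]
force: [0.2, -1.5, -1.4]
grip_width: 0.0119
```

```bash
python3 o.py
```

```text
11.3 [ 0.5246 -0.1969  0.0645] [ 3.1413e+00 -2.0000e-04 -2.3060e-01] [ 0.25 -1.5  -1.4 ] [-0.346 -0.089  0.136] -0.629 1.377 0.011865520547763256
```

Request:
carry_out --deltas '[{"x": 0,"y": 0,"z": 0,"wx": 0,"wy": 0,"wz": 0.4,"jaw": 5}]'

```text
time_s: 11.38
ee_pos: [0.5246, -0.1969, 0.0645]
eef_rot: [3.141, -0.0, -0.262]
force: [-0.0, -2.5, -2.1]
grip_width: 0.012
```

```bash
python3 o.py
```

```text
11.38 [ 0.5246 -0.1969  0.0645] [ 3.1411e+00 -2.0000e-04 -2.6250e-01] [-0.02 -2.52 -2.13] [-0.518  0.067  0.16 ] -0.649 1.409 0.0120248267890637
```

Request:
carry_out --deltas '[{"x": 0,"y": 0,"z": 0,"wx": 0,"wy": 0,"wz": 0.4,"jaw": 5}]'

```text
time_s: 11.47
ee_pos: [0.5245, -0.197, 0.0645]
eef_rot: [3.141, -0.0, -0.295]
force: [0.3, -3.6, -1.3]
grip_width: 0.0119
```

```bash
python3 o.py
```

```text
11.47 [ 0.5245 -0.197   0.0645] [ 3.1409e+00 -2.0000e-04 -2.9450e-01] [ 0.34 -3.61 -1.3 ] [-0.616  0.02   0.215] -0.647 1.441 0.01188050523407456
```

Request:
carry_out --deltas '[{"x": 0,"y": 0.01,"z": 0,"wx": 0,"wy": 0,"wz": 0,"jaw": 5}]'

```text
time_s: 11.55
ee_pos: [0.5245, -0.1971, 0.0645]
eef_rot: [3.141, -0.0, -0.295]
force: [-0.5, -1.5, -1.6]
grip_width: 0.0118
```

```bash
python3 o.py
```

```text
11.55 [ 0.5245 -0.1971  0.0645] [ 3.1412e+00 -2.0000e-04 -2.9460e-01] [-0.53 -1.5  -1.63] [-0.206 -0.071  0.022] 0.818 1.441 0.011751051567511491
```

Request:
carry_out --deltas '[{"x": 0,"y": 0,"z": 0,"wx": 0,"wy": 0,"wz": 0.3,"jaw": 5}]'

```text
time_s: 11.63
ee_pos: [0.5245, -0.1971, 0.0645]
eef_rot: [3.141, -0.0, -0.316]
force: [0.2, -4.4, -2.2]
grip_width: 0.0113
```

```bash
python3 o.py
```

```text
11.63 [ 0.5245 -0.1971  0.0645] [ 3.1412e+00 -2.0000e-04 -3.1630e-01] [ 0.21 -4.44 -2.19] [-0.597  0.07   0.198] -0.742 1.463 0.011332568026916614
```

Request:
carry_out --deltas '[{"x": 0,"y": 0,"z": 0,"wx": 0,"wy": 0,"wz": 0.3,"jaw": 5}]'

```text
time_s: 11.72
ee_pos: [0.5245, -0.1971, 0.0645]
eef_rot: [3.141, -0.0, -0.342]
force: [0.3, -4.5, -2.9]
grip_width: 0.0117
```

```bash
python3 o.py
python3 - <<'E'
from h import *
im=snap('scene','s9');cv2.imwrite('pics/s9c.png',cv2.resize(im[150:270,270:410],None,fx=5,fy=5,interpolation=3))
im=snap('wrist','w9')
E
```

```text
11.72 [ 0.5245 -0.1971  0.0645] [ 3.1411e+00 -2.0000e-04 -3.4240e-01] [ 0.26 -4.47 -2.9 ] [-0.836  0.071  0.158] -0.626 1.489 0.011664298698120348
```

View pics/s9c.png

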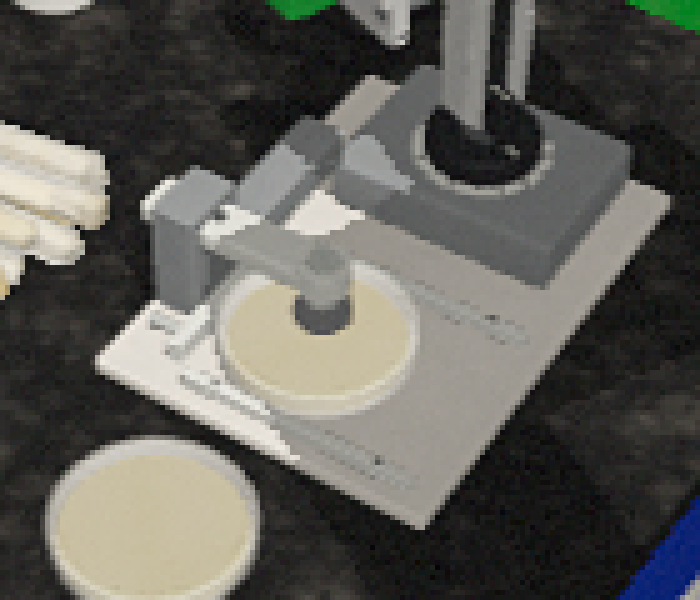

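View pics/w9.png

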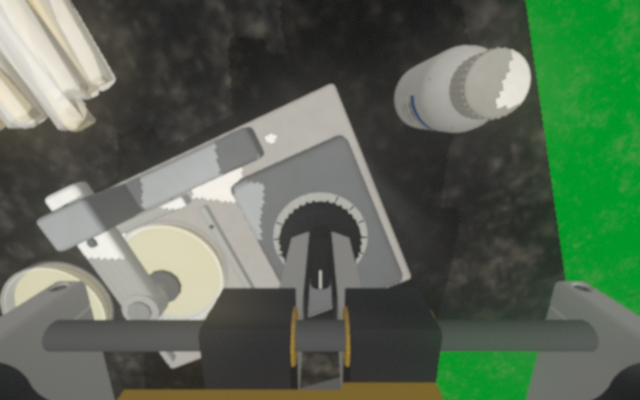

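```bash
cat > log.txt <<'E'
-0.0469 0.161
-0.1269 0.142
-0.1669 0.127
-0.1992 0.174
-0.2306 0.136
-0.2625 0.160
-0.2945 0.215
-0.3163 0.198
-0.3424 0.158
E
cat > o.py <<'E'
from h import *
o=ctrl.get_obs();print(round(o['time_s'],2),o['ee_pos'].round(4),o['eef_rot'].round(4)[2],o['force'].round(2),o['moment'].round(3),o['qpos'].round(3)[5])
open('log.txt','a').write(f"{o['eef_rot'][2]:.4f} {o['moment'][2]:.3f}\n")
E
```

```text
(no output)
```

Request:
carry_out --deltas '[{"x": 0,"y": 0.01,"z": 0,"wx": 0,"wy": 0,"wz": 0.4,"jaw": 5}]'

```text
time_s: 11.9
ee_pos: [0.5244, -0.1972, 0.0645]
eef_rot: [3.141, -0.0, -0.372]
force: [1.0, -3.2, -1.4]
grip_width: 0.012
```

```bash
python3 o.py
```

```text
11.9 [ 0.5244 -0.1972  0.0645] -0.3724 [ 0.98 -3.22 -1.37] [-0.75   0.02   0.171] 1.518
```

Request:
carry_out --deltas '[{"x": 0,"y": 0.01,"z": 0,"wx": 0,"wy": 0,"wz": 0.4,"jaw": 5}]'

```text
time_s: 11.98
ee_pos: [0.5244, -0.1974, 0.0645]
eef_rot: [3.141, -0.0, -0.406]
force: [0.7, -3.5, -1.4]
grip_width: 0.0118
```

```bash
python3 o.py
```

```text
11.98 [ 0.5244 -0.1974  0.0645] -0.4061 [ 0.74 -3.49 -1.42] [-0.575 -0.158  0.144] 1.552
```

Request:
carry_out --deltas '[{"x": 0,"y": 0,"z": 0,"wx": 0,"wy": 0,"wz": 0.4,"jaw": 5}]'

```text
time_s: 12.07
ee_pos: [0.5244, -0.1974, 0.0645]
eef_rot: [3.141, -0.0, -0.438]
force: [0.4, -4.9, -2.7]
grip_width: 0.0115
```

```bash
python3 o.py
```

```text
12.07 [ 0.5244 -0.1974  0.0645] -0.4383 [ 0.38 -4.92 -2.73] [-0.892  0.107  0.118] 1.584
```

Request:
carry_out --deltas '[{"x": 0,"y": 0,"z": 0,"wx": 0,"wy": 0,"wz": 0.4,"jaw": 5}]'

```text
time_s: 12.15
ee_pos: [0.5243, -0.1975, 0.0645]
eef_rot: [3.141, -0.0, -0.47]
force: [-0.7, -4.4, -1.5]
grip_width: 0.0117
```

```bash
python3 o.py
```

```text
12.15 [ 0.5243 -0.1975  0.0645] -0.4703 [-0.73 -4.37 -1.49] [-0.98   0.115  0.139] 1.616
```

Request:
carry_out --deltas '[{"x": 0,"y": 0.02,"z": 0,"wx": 0,"wy": 0,"wz": 0.4,"jaw": 5}]'

```text
time_s: 12.23
ee_pos: [0.5242, -0.1976, 0.0645]
eef_rot: [-3.142, -0.0, -0.502]
force: [1.0, -1.9, -2.4]
grip_width: 0.0119
```

```bash
python3 o.py
```

```text
12.23 [ 0.5242 -0.1976  0.0645] -0.5023 [ 0.98 -1.88 -2.36] [-0.253 -0.241  0.117] 1.647
```

Request:
carry_out --deltas '[{"x": 0,"y": 0.01,"z": 0,"wx": 0,"wy": 0,"wz": 0.4,"jaw": 5}]'

```text
time_s: 12.32
ee_pos: [0.5242, -0.1977, 0.0645]
eef_rot: [-3.141, -0.0, -0.534]
force: [0.5, -2.9, -2.3]
grip_width: 0.012
```

```bash
python3 o.py
```

```text
12.32 [ 0.5242 -0.1977  0.0645] -0.5344 [ 0.53 -2.91 -2.27] [-0.308 -0.27   0.084] 1.679
```

Request:
carry_out --deltas '[{"x": 0,"y": 0.01,"z": 0,"wx": 0,"wy": 0,"wz": 0.4,"jaw": 5}]'

```text
time_s: 12.4
ee_pos: [0.5242, -0.1978, 0.0645]
eef_rot: [-3.141, -0.0, -0.566]
force: [1.6, -1.3, -1.8]
grip_width: 0.0122
```

```bash
python3 o.py
```

```text
12.4 [ 0.5242 -0.1978  0.0645] -0.5664 [ 1.58 -1.33 -1.85] [-0.23  -0.253  0.111] 1.711
```

Request:
carry_out --deltas '[{"x": 0,"y": 0,"z": 0,"wx": 0,"wy": 0,"wz": 0.4,"jaw": 5}]'

```text
time_s: 12.48
ee_pos: [0.5241, -0.1978, 0.0645]
eef_rot: [-3.141, -0.0, -0.598]
force: [0.9, -2.7, -2.3]
grip_width: 0.0116
```

```bash
python3 o.py
```

```text
12.48 [ 0.5241 -0.1978  0.0645] -0.5982 [ 0.89 -2.74 -2.34] [-0.496 -0.112  0.206] 1.743
```

Request:
carry_out --deltas '[{"x": 0,"y": 0,"z": 0,"wx": 0,"wy": 0,"wz": 0.4,"jaw": 5}]'

```text
time_s: 12.57
ee_pos: [0.524, -0.1979, 0.0645]
eef_rot: [-3.142, -0.0, -0.63]
force: [0.8, -3.5, -1.2]
grip_width: 0.0116
```

```bash
python3 o.py
```

```text
12.57 [ 0.524  -0.1979  0.0645] -0.6302 [ 0.76 -3.49 -1.24] [-0.658 -0.017  0.155] 1.775
```

Request:
carry_out --deltas '[{"x": 0,"y": 0.01,"z": 0,"wx": 0,"wy": 0,"wz": 0.3,"jaw": 5}]'

```text
time_s: 12.65
ee_pos: [0.524, -0.198, 0.0645]
eef_rot: [-3.141, -0.0, -0.655]
force: [2.2, -1.7, -2.1]
grip_width: 0.0118
```

```bash
python3 o.py
```

```text
12.65 [ 0.524  -0.198   0.0645] -0.6545 [ 2.23 -1.67 -2.12] [-0.324 -0.304  0.127] 1.798
```

Request:
carry_out --deltas '[{"x": 0,"y": 0,"z": 0,"wx": 0,"wy": 0,"wz": 0.3,"jaw": 5}]'

```text
time_s: 12.73
ee_pos: [0.524, -0.198, 0.0645]
eef_rot: [-3.141, -0.0, -0.678]
force: [0.5, -2.8, -2.4]
grip_width: 0.0119
```

```bash
python3 o.py
```

```text
12.73 [ 0.524  -0.198   0.0645] -0.6783 [ 0.46 -2.79 -2.42] [-0.467 -0.173  0.134] 1.822
```

Request:
carry_out --deltas '[{"x": 0,"y": 0,"z": 0,"wx": 0,"wy": 0,"wz": 0.3,"jaw": 5}]'

```text
time_s: 12.82
ee_pos: [0.5239, -0.1981, 0.0645]
eef_rot: [-3.142, -0.0, -0.703]
force: [1.3, -3.0, -2.0]
grip_width: 0.0114
```

```bash
python3 o.py
```

```text
12.82 [ 0.5239 -0.1981  0.0645] -0.7026 [ 1.33 -3.05 -2.04] [-0.53  -0.123  0.139] 1.847
```

Still the friction baseline (~0.145). I take a picture to see how close the pad is, then go on.

Run:
```python
from h import *
im=snap('scene','s10');cv2.imwrite('pics/s10c.png',cv2.resize(im[185:225,310:360],None,fx=12,fy=12,interpolation=3))
a=cv2.imread('pics/s9.png');cv2.imwrite('pics/s9d.png',cv2.resize(a[185:225,310:360],None,fx=12,fy=12,interpolation=3))
```

```text
(no output)
```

View pics/s10c.png

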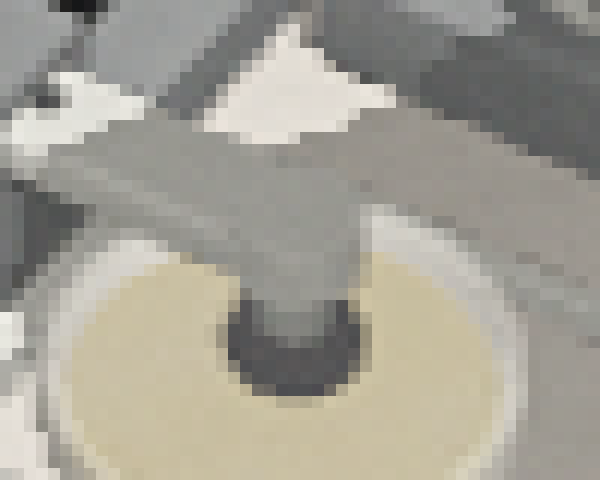

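View pics/s9d.png

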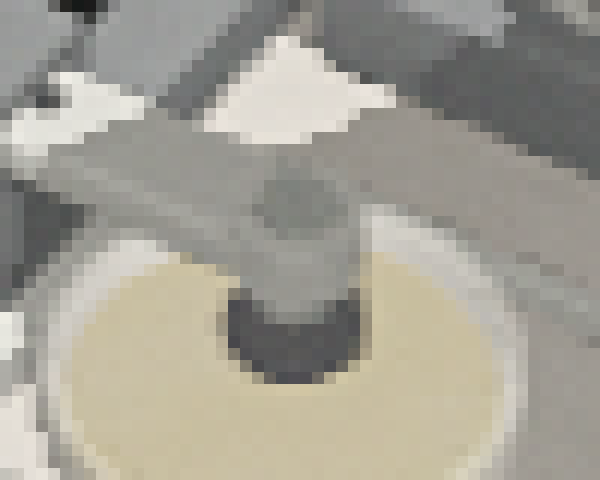

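Request:
carry_out --deltas '[{"x": 0,"y": 0.01,"z": 0,"wx": 0,"wy": 0,"wz": 0.3,"jaw": 5}]'

```text
time_s: 12.95
ee_pos: [0.5238, -0.1982, 0.0645]
eef_rot: [-3.141, -0.0, -0.726]
force: [2.7, -1.1, -2.8]
grip_width: 0.0117
```

```bash
python3 o.py
```

```text
12.95 [ 0.5238 -0.1982  0.0645] -0.7255 [ 2.68 -1.08 -2.78] [-0.185 -0.455  0.125] 1.869
```

Request:
carry_out --deltas '[{"x": 0,"y": 0,"z": 0,"wx": 0,"wy": 0,"wz": 0.3,"jaw": 5}]'

```text
time_s: 13.03
ee_pos: [0.5238, -0.1982, 0.0645]
eef_rot: [-3.141, -0.0, -0.751]
force: [1.4, -3.1, -3.0]
grip_width: 0.0115
```

```bash
python3 o.py
```

```text
13.03 [ 0.5238 -0.1982  0.0645] -0.751 [ 1.39 -3.11 -3.04] [-0.451 -0.255  0.142] 1.895
```

Request:
carry_out --deltas '[{"x": 0,"y": 0,"z": 0,"wx": 0,"wy": 0,"wz": 0.3,"jaw": 5}]'

```text
time_s: 13.12
ee_pos: [0.5238, -0.1982, 0.0645]
eef_rot: [-3.142, -0.0, -0.775]
force: [1.6, -3.3, -2.6]
grip_width: 0.0116
```

```bash
python3 o.py
```

```text
13.12 [ 0.5238 -0.1982  0.0645] -0.7754 [ 1.55 -3.29 -2.57] [-0.533 -0.26   0.162] 1.919
```

Request:
carry_out --deltas '[{"x": 0,"y": 0.01,"z": 0,"wx": 0,"wy": 0,"wz": 0.3,"jaw": 5}]'

```text
time_s: 13.2
ee_pos: [0.5237, -0.1983, 0.0645]
eef_rot: [-3.141, -0.0, -0.8]
force: [3.1, -0.3, -2.3]
grip_width: 0.0117
```

```bash
python3 o.py
```

```text
13.2 [ 0.5237 -0.1983  0.0645] -0.7995 [ 3.06 -0.31 -2.25] [-0.139 -0.498  0.189] 1.943
```

Request:
carry_out --deltas '[{"x": 0,"y": 0,"z": 0,"wx": 0,"wy": 0,"wz": 0.3,"jaw": 5}]'

```text
time_s: 13.28
ee_pos: [0.5237, -0.1983, 0.0645]
eef_rot: [-3.141, -0.0, -0.824]
force: [2.1, -2.1, -2.3]
grip_width: 0.0116
```

```bash
python3 o.py
```

```text
13.28 [ 0.5237 -0.1983  0.0645] -0.8235 [ 2.05 -2.09 -2.33] [-0.387 -0.371  0.137] 1.967
```

Request:
carry_out --deltas '[{"x": 0,"y": 0,"z": 0,"wx": 0,"wy": 0,"wz": 0.3,"jaw": 5}]'

```text
time_s: 13.37
ee_pos: [0.5236, -0.1984, 0.0645]
eef_rot: [-3.142, -0.0, -0.848]
force: [2.4, -2.7, -1.7]
grip_width: 0.0118
```

```bash
python3 o.py
```

```text
13.37 [ 0.5236 -0.1984  0.0645] -0.8476 [ 2.4  -2.69 -1.72] [-0.413 -0.248  0.121] 1.991
```

Request:
carry_out --deltas '[{"x": 0,"y": 0,"z": 0,"wx": 0,"wy": 0,"wz": 0.3,"jaw": 5}]'

```text
time_s: 13.45
ee_pos: [0.5236, -0.1984, 0.0645]
eef_rot: [3.141, -0.0, -0.872]
force: [1.2, -2.6, -1.7]
grip_width: 0.0116
```

```bash
python3 o.py
```

```text
13.45 [ 0.5236 -0.1984  0.0645] -0.8716 [ 1.2  -2.64 -1.7 ] [-0.511 -0.228  0.113] 2.015
```

Request:
carry_out --deltas '[{"x": 0,"y": 0.01,"z": 0,"wx": 0,"wy": 0,"wz": 0.3,"jaw": 5}]'

```text
time_s: 13.53
ee_pos: [0.5235, -0.1985, 0.0645]
eef_rot: [-3.141, -0.0, -0.896]
force: [2.1, -1.9, -1.8]
grip_width: 0.0117
```

```bash
python3 o.py
```

```text
13.53 [ 0.5235 -0.1985  0.0645] -0.8956 [ 2.14 -1.9  -1.77] [-0.254 -0.522  0.227] 2.039
```

Request:
carry_out --deltas '[{"x": 0,"y": 0,"z": 0,"wx": 0,"wy": 0,"wz": 0.3,"jaw": 5}]'

```text
time_s: 13.62
ee_pos: [0.5234, -0.1985, 0.0645]
eef_rot: [-3.142, -0.0, -0.92]
force: [1.0, -2.5, -1.9]
grip_width: 0.0116
```

```bash
python3 o.py
```

```text
13.62 [ 0.5234 -0.1985  0.0645] -0.9196 [ 1.05 -2.51 -1.94] [-0.439 -0.282  0.121] 2.062
```

Request:
carry_out --deltas '[{"x": 0,"y": 0,"z": 0,"wx": 0,"wy": 0,"wz": 0.3,"jaw": 5}]'

```text
time_s: 13.7
ee_pos: [0.5234, -0.1986, 0.0645]
eef_rot: [3.141, -0.0, -0.944]
force: [0.5, -3.3, -1.7]
grip_width: 0.0121
```

```bash
python3 o.py
```

```text
13.7 [ 0.5234 -0.1986  0.0645] -0.9436 [ 0.5  -3.33 -1.67] [-0.575 -0.184  0.179] 2.086
```

Request:
carry_out --deltas '[{"x": 0,"y": 0,"z": 0,"wx": 0,"wy": 0,"wz": 0.3,"jaw": 5}]'

```text
time_s: 13.78
ee_pos: [0.5233, -0.1986, 0.0645]
eef_rot: [3.141, 0.0, -0.968]
force: [-0.2, -3.8, -0.8]
grip_width: 0.0117
```

```bash
python3 o.py
```

```text
13.78 [ 0.5233 -0.1986  0.0645] -0.9676 [-0.16 -3.79 -0.84] [-0.601 -0.059  0.146] 2.111
```

Request:
carry_out --deltas '[{"x": 0,"y": 0.01,"z": 0,"wx": 0,"wy": 0,"wz": 0.3,"jaw": 5}]'

```text
time_s: 13.87
ee_pos: [0.5232, -0.1986, 0.0645]
eef_rot: [3.142, 0.0, -0.992]
force: [1.5, -3.3, -2.3]
grip_width: 0.0118
```

```bash
python3 o.py
```

```text
13.87 [ 0.5232 -0.1986  0.0645] -0.9917 [ 1.52 -3.31 -2.25] [-0.44  -0.37   0.177] 2.134
```

Request:
carry_out --deltas '[{"x": 0,"y": 0,"z": 0,"wx": 0,"wy": 0,"wz": 0.3,"jaw": 5}]'

```text
time_s: 13.95
ee_pos: [0.5232, -0.1987, 0.0645]
eef_rot: [3.141, -0.0, -1.016]
force: [0.6, -4.0, -0.9]
grip_width: 0.0118
```

```bash
python3 o.py
```

```text
13.95 [ 0.5232 -0.1987  0.0645] -1.0156 [ 0.63 -3.97 -0.93] [-0.588 -0.044  0.103] 2.158
```

Request:
carry_out --deltas '[{"x": 0,"y": 0,"z": 0,"wx": 0,"wy": 0,"wz": 0.3,"jaw": 5}]'

```text
time_s: 14.03
ee_pos: [0.5232, -0.1987, 0.0645]
eef_rot: [3.141, -0.0, -1.04]
force: [0.2, -3.4, -0.9]
grip_width: 0.0119
```

```bash
python3 o.py
```

```text
14.03 [ 0.5232 -0.1987  0.0645] -1.0396 [ 0.21 -3.42 -0.91] [-0.695  0.064  0.174] 2.182
```

Request:
carry_out --deltas '[{"x": 0,"y": 0,"z": 0,"wx": 0,"wy": 0,"wz": 0.3,"jaw": 5}]'

```text
time_s: 14.12
ee_pos: [0.5231, -0.1987, 0.0645]
eef_rot: [3.141, 0.0, -1.064]
force: [-1.7, -3.9, 0.6]
grip_width: 0.0117
```

```bash
python3 o.py
python3 - <<'E'
from h import *
im=snap('scene','s11');cv2.imwrite('pics/s11c.png',cv2.resize(im[185:225,310:360],None,fx=12,fy=12,interpolation=3))
E
```

```text
14.12 [ 0.5231 -0.1987  0.0645] -1.0636 [-1.68 -3.92  0.62] [-0.792  0.225  0.165] 2.206
```

View pics/s11c.png

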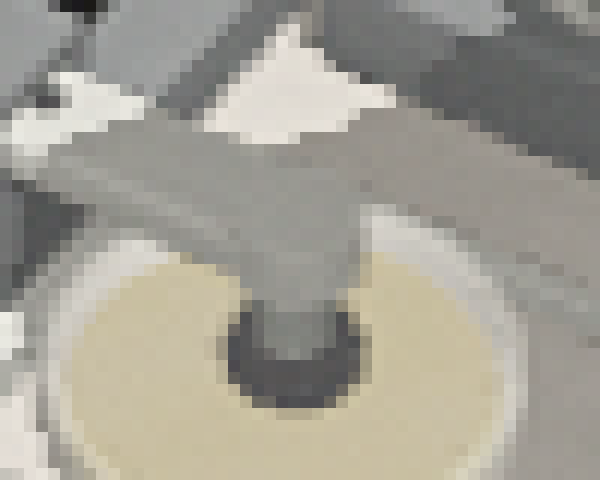

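```bash
cat > edge.py <<'E'
import cv2,numpy as np,sys
def edges(fn):
    a=cv2.imread(fn).astype(float).mean(2)
    prof=a[200:224,331:337].mean(1)  # rows 200..
    # print dark band: crossing of mid-level
    d=prof; k=int(np.argmin(d)); dm=d[max(k-1,0):k+2].mean()
    top=bot=None
    for i in range(k,len(d)-1):
        lev=(dm+d[min(k+6,len(d)-1)])/2
        if d[i]<lev<=d[i+1]: bot=200+i+(lev-d[i])/(d[i+1]-d[i]);break
    for i in range(k,0,-1):
        lev=(dm+d[max(k-6,0)])/2
        if d[i]<lev<=d[i-1]: top=200+i-(lev-d[i])/(d[i-1]-d[i]);break
    return top,bot
for f in sys.argv[1:]: print(f,edges(f))
E
python3 edge.py pics/s9.png pics/s10.png pics/s11.png
python3 - <<'E'
import numpy as np
L=np.loadtxt('log.txt');t=-L[:,0];m=L[:,1]
for a,b in [(0,.3),(.3,.6),(.6,.75),(.75,.88),(.88,1.1)]:
    s=(t>=a)&(t<b);print(a,b,s.sum(),m[s].mean(),m[s].std()/s.sum()**.5)
best=[(np.sum((m-.15-.504*np.clip(t-c,0,None))**2),c) for c in np.arange(.6,1.2,.02)]
for e in best: print(e)
E
```

```text
pics/s9.png (np.float64(211.09972451790634), np.float64(216.40483414239483))
pics/s10.png (np.float64(212.18225108225107), np.float64(217.5538329026701))
pics/s11.png (np.float64(214.11560693641619), np.float64(218.5604501607717))
0 0.3 7 0.15928571428571428 0.010308930714585975
0.3 0.6 10 0.1446 0.011747510374543194
0.6 0.75 5 0.136 0.0048
0.75 0.88 6 0.144 0.010397649306988149
0.88 1.1 8 0.16149999999999998 0.012691040146497055
(np.float64(0.4032996080524801), np.float64(0.6))
(np.float64(0.35722742782848005), np.float64(0.62))
(np.float64(0.31494250310784), np.float64(0.64))
(np.float64(0.27641025662784), np.float64(0.66))
(np.float64(0.24174888610559994), np.float64(0.68))
(np.float64(0.21071913020159994), np.float64(0.7000000000000001))
(np.float64(0.18305680441343994), np.float64(0.7200000000000001))
(np.float64(0.1587852097094399), np.float64(0.7400000000000001))
(np.float64(0.13755687889343993), np.float64(0.7600000000000001))
(np.float64(0.11902873783487991), np.float64(0.7800000000000001))
(np.float64(0.1027933949068799), np.float64(0.8000000000000002))
(np.float64(0.088123
[... 533 characters left out ...]
05919985), np.float64(0.9800000000000003))
(np.float64(0.037240070023679975), np.float64(1.0000000000000004))
(np.float64(0.03638006184192001), np.float64(1.0200000000000005))
(np.float64(0.03671764475136), np.float64(1.0400000000000005))
(np.float64(0.03688186004736001), np.float64(1.0600000000000005))
(np.float64(0.03693300000000001), np.float64(1.0800000000000005))
(np.float64(0.03693300000000001), np.float64(1.1000000000000005))
(np.float64(0.03693300000000001), np.float64(1.1200000000000006))
(np.float64(0.03693300000000001), np.float64(1.1400000000000006))
(np.float64(0.03693300000000001), np.float64(1.1600000000000006))
(np.float64(0.03693300000000001), np.float64(1.1800000000000006))
```

Request:
carry_out --deltas '[{"x": 0,"y": 0.01,"z": 0,"wx": 0,"wy": 0,"wz": 0.25,"jaw": 5}]'

```text
time_s: 14.25
ee_pos: [0.523, -0.1988, 0.0644]
eef_rot: [3.141, 0.0, -1.082]
force: [-0.3, -3.8, -1.9]
grip_width: 0.0115
```

```bash
python3 o.py
```

```text
14.25 [ 0.523  -0.1988  0.0644] -1.0819 [-0.27 -3.77 -1.86] [-0.64   0.007  0.228] 2.224
```

Request:
carry_out --deltas '[{"x": 0,"y": 0,"z": 0,"wx": 0,"wy": 0,"wz": 0.25,"jaw": 5}]'

```text
time_s: 14.33
ee_pos: [0.523, -0.1988, 0.0645]
eef_rot: [3.141, 0.0, -1.103]
force: [-1.2, -4.7, -0.4]
grip_width: 0.0113
```

```bash
python3 o.py
```

```text
14.33 [ 0.523  -0.1988  0.0645] -1.1029 [-1.25 -4.67 -0.36] [-0.809  0.249  0.191] 2.245
```

Request:
carry_out --deltas '[{"x": 0,"y": 0,"z": 0,"wx": 0,"wy": 0,"wz": 0.25,"jaw": 5}]'

```text
time_s: 14.42
ee_pos: [0.523, -0.1988, 0.0645]
eef_rot: [3.141, 0.0, -1.123]
force: [-1.8, -5.1, -0.2]
grip_width: 0.0114
```

```bash
python3 o.py
```

```text
14.42 [ 0.523  -0.1988  0.0645] -1.1231 [-1.8  -5.15 -0.18] [-0.911  0.387  0.193] 2.265
```

Request:
carry_out --deltas '[{"x": 0,"y": 0,"z": 0,"wx": 0,"wy": 0,"wz": 0.25,"jaw": 5}]'

```text
time_s: 14.5
ee_pos: [0.5229, -0.1988, 0.0644]
eef_rot: [3.141, 0.0, -1.143]
force: [-1.8, -5.2, 0.5]
grip_width: 0.0119
```

```bash
python3 o.py
```

```text
14.5 [ 0.5229 -0.1988  0.0644] -1.1431 [-1.8  -5.24  0.46] [-0.88   0.432  0.214] 2.285
```

```bash
cat > fit.py <<'E'
import numpy as np
L=np.loadtxt('log.txt');t=-L[:,0];m=L[:,1]
cs=np.arange(.8,1.3,.01)
for b in (.145,.15,.155):
    S=np.array([np.sum((m-b-.504*np.clip(t-c,0,None))**2) for c in cs]);w=np.exp(-(S-S.min())/2/.03**2);w/=w.sum()
    c=(w*cs).sum();sd=((w*(cs-c)**2).sum())**.5
    print(b,'c',c.round(3),'sd',sd.round(3),'load N',(42*(t[-1]-c)).round(2))
E
python3 fit.py
```

```text
0.145 c 1.006 sd 0.024 load N 5.77
0.15 c 1.016 sd 0.026 load N 5.34
0.155 c 1.027 sd 0.033 load N 4.87
```

Request:
carry_out --deltas '[{"x": 0,"y": 0.02,"z": 0,"wx": 0,"wy": 0,"wz": 0.2,"jaw": 5}]'

```text
time_s: 14.58
ee_pos: [0.5228, -0.1989, 0.0645]
eef_rot: [-3.141, -0.0, -1.159]
force: [1.1, -2.3, -2.4]
grip_width: 0.0115
```

```bash
python3 o.py;python3 fit.py
```

```text
14.58 [ 0.5228 -0.1989  0.0645] -1.1592 [ 1.11 -2.35 -2.42] [-0.446 -0.412  0.222] 2.301
0.145 c 1.005 sd 0.021 load N 6.46
0.15 c 1.015 sd 0.021 load N 6.06
0.155 c 1.024 sd 0.023 load N 5.67
```

Request:
carry_out --deltas '[{"x": 0,"y": 0,"z": 0,"wx": 0,"wy": 0,"wz": 0.2,"jaw": 5}]'

```text
time_s: 14.67
ee_pos: [0.5228, -0.1989, 0.0645]
eef_rot: [-3.141, -0.0, -1.175]
force: [0.3, -4.0, -1.0]
grip_width: 0.0113
```

```bash
python3 o.py;python3 fit.py
```

```text
14.67 [ 0.5228 -0.1989  0.0645] -1.1748 [ 0.28 -3.96 -1.03] [-0.706 -0.032  0.278] 2.317
0.145 c 0.995 sd 0.02 load N 7.56
0.15 c 1.005 sd 0.019 load N 7.14
0.155 c 1.014 sd 0.019 load N 6.76
```

Request:
carry_out --deltas '[{"x": 0,"y": 0.01,"z": 0,"wx": 0,"wy": 0,"wz": 0.2,"jaw": 5}]'

```text
time_s: 14.75
ee_pos: [0.5227, -0.1989, 0.0645]
eef_rot: [-3.141, -0.0, -1.191]
force: [2.6, -2.3, -1.6]
grip_width: 0.0114
```

```bash
python3 o.py;python3 fit.py
python3 - <<'E'
from h import *
snap('scene','s12')
E
python3 edge.py pics/s12.png
```

```text
14.75 [ 0.5227 -0.1989  0.0645] -1.1907 [ 2.58 -2.31 -1.57] [-0.561 -0.406  0.219] 2.332
0.145 c 1.0 sd 0.019 load N 8.02
0.15 c 1.009 sd 0.018 load N 7.61
0.155 c 1.018 sd 0.018 load N 7.24
pics/s12.png (np.float64(214.2800495662949), np.float64(218.57168687513294))
```

Request:
carry_out --deltas '[{"x": 0,"y": 0,"z": 0,"wx": 0,"wy": 0,"wz": 0,"jaw": 5},{"x": 0,"y": 0,"z": 0,"wx": 0,"wy": 0,"wz": 0,"jaw": 5},{"x": 0,"y": 0,"z": 0,"wx": 0,"wy": 0,"wz": 0,"jaw": 5}]'

```text
time_s: 15.05
ee_pos: [0.5227, -0.1989, 0.0645]
eef_rot: [-3.141, -0.0, -1.189]
force: [3.2, -3.3, -2.1]
grip_width: 0.0118
```

```bash
cp log.txt log_keep.txt; python3 o.py; cp log_keep.txt log.txt
```

```text
15.05 [ 0.5227 -0.1989  0.0645] -1.189 [ 3.23 -3.27 -2.11] [-0.588 -0.545  0.156] 2.331
```

Request:
carry_out --deltas '[{"x": 0,"y": 0,"z": 0,"wx": 0,"wy": 0,"wz": 0,"jaw": 32},{"x": 0,"y": 0,"z": 0,"wx": 0,"wy": 0,"wz": 0,"jaw": 32},{"x": 0,"y": 0,"z": 0,"wx": 0,"wy": 0,"wz": 0,"jaw": 32},{"x": 0,"y": 0,"z": 0,"wx": 0,"wy": 0,"wz": 0,"jaw": 32},{"x": 0,"y": 0,"z": -0.3,"wx": 0,"wy": 0,"wz": 0,"jaw": 32},{"x": 0,"y": 0,"z": -0.6,"wx": 0,"wy": 0,"wz": 0,"jaw": 32},{"x": 0,"y": 0,"z": -0.7,"wx": 0,"wy": 0,"wz": 0,"jaw": 32},{"x": 0,"y": 0,"z": -0.8,"wx": 0,"wy": 0,"wz": 0,"jaw": 32},{"x": 0,"y": 0,"z": -0.8,"wx": 0,"wy": 0,"wz": 0,"jaw": 32},{"x": 0,"y": 0,"z": -0.8,"wx": 0,"wy": 0,"wz": 0,"jaw": 32},{"x": 0,"y": 0,"z": -0.8,"wx": 0,"wy": 0,"wz": 0,"jaw": 32},{"x": 0,"y": 0,"z": 0,"wx": 0,"wy": 0,"wz": 0,"jaw": 32}]'

```text
time_s: 16.05
ee_pos: [0.5237, -0.1995, 0.1647]
eef_rot: [-3.138, -0.004, -1.189]
force: [0.4, 0.1, 0.3]
grip_width: 0.0299
```

```bash
python3 - <<'E'
from h import *
o=ctrl.get_obs();print(o['time_s'],o['ee_pos'],o['eef_rot'],o['force'],o['grip_width'])
p=ctrl.camera_params('wrist'); im=snap('wrist','w13')
for l,z in [('knob_grip',.0745),('ring_mark',.058),('dish',.014)]:
    for m in ctrl.mark_of('wrist',l)[:2]: print(l,m,at('wrist',m['position'],z,p))
s=snap('scene','s13');cv2.imwrite('pics/s13c.png',cv2.resize(s[150:270,270:410],None,fx=5,fy=5,interpolation=3))
c=cv2.convertScaleAbs(cv2.resize(im[80:330,180:480],None,fx=2.6,fy=2.3,interpolation=3),alpha=1.4);cv2.imwrite('pics/w13c.png',c)
E
python3 edge.py pics/s13.png
```

```text
16.05 [ 0.52374887 -0.19946567  0.16471743] [-3.13761763 -0.004084   -1.18922477] [0.36373601 0.10265329 0.30351888] 0.0298500414345836
knob_grip {'position': [208.7, 317.7], 'conf': 0.73} [ 0.52484649 -0.19473003  0.0745    ]
ring_mark {'position': [217.5, 339.5], 'conf': 0.57} [ 0.49907117 -0.18942981  0.058     ]
dish {'position': [284.5, 281.3], 'conf': 0.59} [ 0.52381438 -0.06714252  0.014     ]
pics/s13.png (np.float64(214.03757225433526), np.float64(218.7364390555201))
```

View pics/w13c.png

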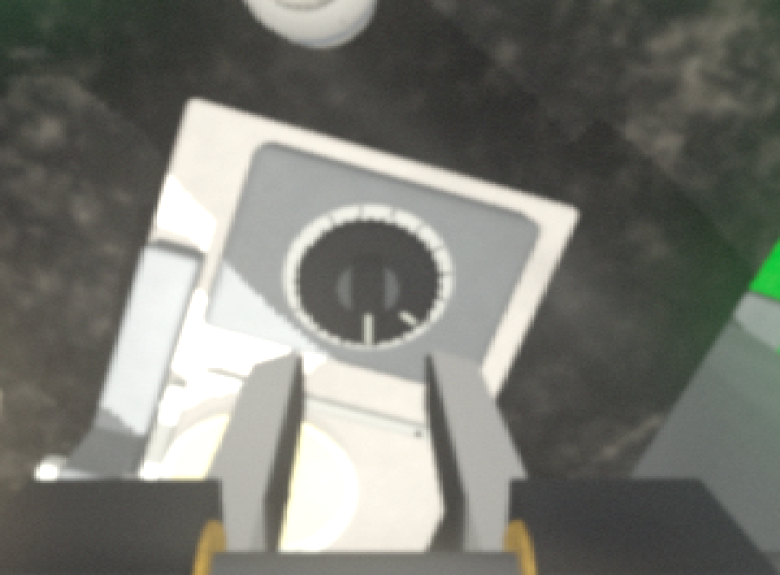

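View pics/s13c.png

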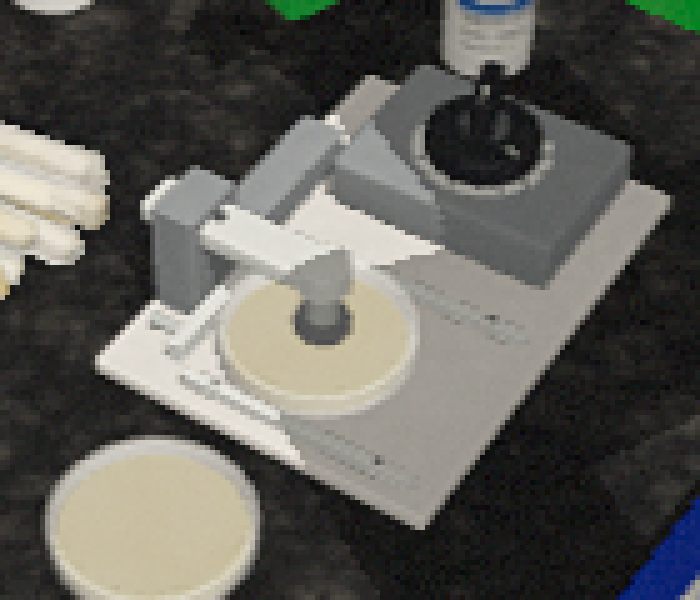

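Run:
```python
from h import *
a=cv2.imread('pics/scene0.png')[160:200,345:395];b=cv2.imread('pics/s13.png')[160:200,345:395];c=cv2.imread('pics/s9.png')[160:200,345:395]
f=lambda x:cv2.convertScaleAbs(cv2.resize(x,None,fx=8,fy=8,interpolation=0),alpha=1.6)
cv2.imwrite('pics/cmp.png',np.vstack([np.hstack([f(a),f(b)])]))
p=ctrl.camera_params('wrist')
g=lambda c,r:(80+r/2.3,180+c/2.6)
m=at('wrist',g(409,319),.058,p)
l=at('wrist',g(298,282),.055,p);r=at('wrist',g(441,282),.055,p);t=at('wrist',g(370,218),.058,p);bt=at('wrist',g(370,348),.058,p)
print('mark',m,'ctr',(l+r)/2,(t+bt)/2,np.linalg.norm(l-r),np.linalg.norm(t-bt))
ctr=np.array([((l+r)/2)[0]+((t+bt)/2)[0],((l+r)/2)[1]+((t+bt)/2)[1]])/2
print('angle now',np.arctan2(*(m[:2]-ctr)[::-1]),np.linalg.norm(m[:2]-ctr))
# before, from w6 with its pose
from scipy.spatial.transform import Rotation as R
# camera pose relative to tool is fixed
o=ctrl.get_obs();Rt=R.from_euler('xyz',o['eef_rot']);Rc=R.from_euler('xyz',p['attitude'])
rel=Rt.inv()*Rc;off=Rt.inv().apply(np.array(p['origin'])-o['ee_pos'])
Rt6=R.from_euler('xyz',[-3.14123149,4.3134e-04,7.3765e-02]);p6={'mtx':p['mtx'],'origin':np.array([.50001701,-.19507948,.15905722])+Rt6.apply(off),'attitude':(Rt6*rel).as_euler('xyz')}
h6=lambda c,r:(130+r/6,275+c/6)
m=at('wrist',h6(237,422),.058,p6)
l=at('wrist',h6(116,288),.055,p6);r=at('wrist',h6(460,288),.055,p6);t=at('wrist',h6(288,124),.058,p6);bt=at('wrist',h6(288,460),.058,p6)
c6=((l+r)/2+(t+bt)/2)[:2]/2
print('before',m,c6,np.arctan2(*(m[:2]-c6)[::-1]),np.linalg.norm(m[:2]-c6))
```

```text
mark [ 0.49930748 -0.18793015  0.058     ] ctr [ 0.51932334 -0.19701702  0.055     ] [ 0.51903778 -0.19673491  0.058     ] 0.05467353141532801 0.058090258461957714
angle now 2.718616201220313 0.021793741025804954
before [ 0.5003602  -0.18941807  0.058     ] [ 0.52217583 -0.19610127] 2.8443213973993715 0.022816370158553943
```

View pics/cmp.png

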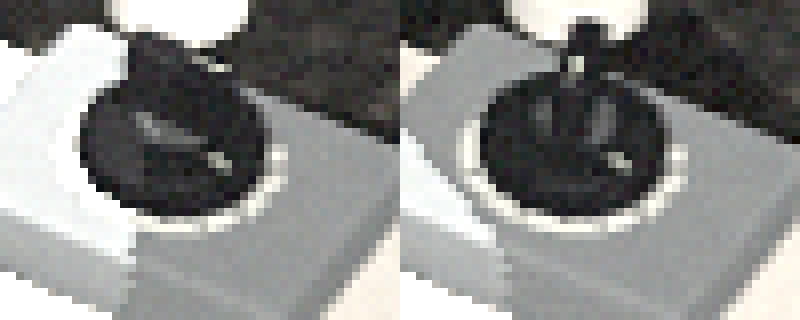

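```bash
python3 -c "
from station import ctrl
print(ctrl.get_obs()['time_s'],ctrl.hand_in())"
```

```text
the job is handed in; nothing more can be done
16.3 None
```

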